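Fit a new filter in the bench fume extractor and set its gate valve two turns open

ROBOT

A 6-joint arm with a two-finger parallel gripper is mounted at the origin on the work surface. World frame = base frame: x ahead of the robot, y to its left, z up, the work surface at z = 0. Lengths are in m, angles in rad, forces in N, time in s.
With the tool pointing down it reaches from about 0.35 to 0.875 m from the base axis. Payload 4.2 kg.
Tool frame: the origin (TCP) lies at the very end of the fingers, on their centre line; the grasp point (between the pads) lies 19 mm behind it; z points along the fingers, y is the direction in which the jaws open and shut (so a half turn about z gives the same grasp; the last joint's range is limited). The gripper opens to 87 mm and grips with 3 to 60 N. Pads are 19 mm wide; open, the fingers measure 117 mm over their backs; the gripper's body (75 mm by 190 mm) begins 51 mm behind the grasp point.
Start: joints at [-0.927, 0.385, 0.008, 0, -1.194, -0.259], TCP at [0.235, -0.579, 0.223] pointing down, gripper open.
Joint ranges: [-3.14, 3.14], [-1.21, 2.06], [-1.07, 1.41], [-3.16, 2.05], [-2.99, -0.16], [-3.1, 3.1]. Speed limits (rad/s): [2.79, 2.79, 3.14, 3.14, 3.14, 3.14].

INTERFACE

Orientations are given as a unit quaternion [w, x, y, z].
In Python, from workcell import arm gives the robot as it stands.
- The arm moves only by the tool drive_tool, never from a script. Its argument "moves" is a list of rows, each a list of 7 numbers: the turn, a rotation vector about the tool's x, y, z in degrees, then the shift along the tool's x, y, z in mm, then the finger opening in mm, from 0 to 87. A call has 1 to 20 rows; each row is the pose to reach, as a shift and turn from the pose measured when the call began, along the tool's axes at that moment; what a row does not reach only later rows make up. A row lasts 1/10 s, in which the tool goes at most 50 mm and 8.59 degrees, less where a joint would pass 70% of its speed; a pose out of reach is approached as far as the arm can. A call with a gripper value outside its range is refused whole. The fingers move at their own pace and stop on an object; "squeeze" is the grip in N (left out, the last holds). Time passes only in rows, so rows that repeat a pose let the fingers close. It gives the time, the measured TCP pose, the force and the opening at its end, in the units of the state.
- arm.observe(): the state, without advancing time (a new reading comes with each control period).
- arm.read_camera(name): name is "scene" or "side" or "wrist"; returns a dict with "image" (400x640x3 uint8, red, green, blue), "mtx" (3x3 intrinsics, pixels), "extrinsics" (4x4, takes a point from world to camera coordinates). Camera axes: x right, y up, looking along -z (the intrinsics and any distortion apply to the point x, -y, -z); pixel columns grow to the right and rows downward; lengths in m; the calibration is good to about 2 mm. A picture is of the moment at which its call begins. There is no depth.
- arm.job_done(): hands the job in, once; it reports no verdict.
The state is a dict: "time_s": time; "q": joint angles; "dq": joint speeds; "joint_efforts": joint torques, N m; "tool_pos": TCP position; "tcp_rot": TCP orientation; "contact_force": force on the tool from outside, world axes, zero at the start; "moment": the same for the moment, N m; "grip_width": finger opening in m.
Only numpy, scipy, OpenCV 4.12 (cv2) and the standard library are available. Lean on these libraries where they do the work, as an engineer would, in place of code of your own. Each camera call takes 0.05 s, during which the arm holds its last target.

TASK

The soldering-fume extractor needs its new filter: take the blue-framed filter cassette with the white pleats out of the wooden stand and slide it fully home into the slot on top of the filter housing, its cap flat on the housing. Then set the draught: turn the red handwheel of the gate valve clockwise until it is closed against its stop, back it off exactly two full turns, and finish still gripping the wheel's black handle with the wheel at rest, so that it cannot creep while I nip up the lock nut. Leave the black carbon filter, the multimeter, the jar and the screwdriver where they are.

Things in the scene. Friction and masses are not known exactly. Their poses are not given: they have to be found in the camera images.
- extractor: Bench fume extractor, one fixed machine. Along its y: grey filter housing with a slot in its top (+y end), 63 mm duct, gate valve with red handwheel 200 mm from the slot, grey fan box 158 mm high (-y end, to y = -335 mm). Base plate 140 mm wide (x). Nothing on it is higher than the wheel. Origin at table height midway between slot and wheel axis; its frame is only turned about the vertical.
- slot_mouth (a point): Centre of the slot's mouth, level with the flat top of the filter housing (112 mm above the table; top 130 mm in x by 64 mm in y); axes as the extractor's. Upright pocket 106 mm long (x), 15 mm wide (y), 104 mm deep. With the filter home its cap lies on the housing top, filter_centre is 22 mm below this point and filter_tab 31 mm above it.
- filter_centre (a point): Centre (70 mm above the underside) of the new filter cassette: loose, stiff, about 160 g, blue frame, white pleated faces, 140 mm tall. Upright slab 100 mm (x) by 12 mm (y), 92 mm tall, lower edges rounded; on it a cap plate 118 x 26 x 5 mm that stops on the housing; on the cap a pull tab. z is up. Fits the slot either way round (half a turn about z is as good).
- filter_tab (a point): The grasp point of the new filter's pull tab, 123 mm above the cassette's underside and 17 mm below the tab's top. The tab is 44 mm long (x), 12 mm thick (y: close on this), 43 mm tall; its foot (the cap's top) is 26 mm below this point.
- stand: Fixed wooden stand, 130 mm (x) by 150 mm (y), 50 mm high, origin on the table under its centre. Two upright pockets 106 x 15 mm, 45 mm deep, at y = +36 mm and -36 mm, long side along its x, hold the two cassettes upright; either may hold the new one.
- carbon: The carbon filter, same shape and size as the new one but dark grey with black faces, standing in the other pocket of the stand; origin at the centre of its underside. To be left alone.
- wheel (a joint): Angle of the red handwheel, rad. 0 = gate closed, against a hard stop; grows as the wheel turns counter-clockwise seen from above (opening), 2 pi a turn, up to 49. Starts about half a turn to one turn open. Steady drag about 0.12 N m; stays where it is left; the wheel itself neither rises nor falls. The steel gate blade under it rises 8 mm a turn.
- hub (a point): Centre of the handwheel on its vertical axis, mid-height of the rim (214 mm above the table; rim top 220 mm, hub nut 222 mm). Wheel 100 mm across, rim 12 mm thick, three spokes; below it a spindle, a crossbar and two posts on the gate frame. The point turns with the wheel: its x axis points from the hub to the handle.
- handle: The black handle standing upright on the wheel's rim, 44 mm from the wheel's axis: barrel-shaped, 20 mm in diameter, 54 mm tall, revolving freely about its own vertical axis, so that it can be carried round and round without turning the hand. Origin at its foot (223 mm above the table).
- handle_mid (a point): Middle of the black handle, 27 mm above its foot, on its axis: the place to grip it (250 mm above the table).
- meter: Black multimeter lying on the bench, 82 x 150 x 34 mm, origin at the centre of its underside. To be left alone.
- flux_jar: Small amber jar with a steel lid, 48 mm in diameter, 50 mm high, origin at the centre of its underside. To be left alone.
- screwdriver: Screwdriver with an orange handle lying on the bench. To be left alone.
Not all that is in view belongs to the job. What is shaped like the part that bears filter_centre but green is not meant.

How it is judged:
On the way, in this order (a step that is already met when the one before it is completed fails the run):
1. the new filter is fully home in the slot, cap on the housing, and let go (x of filter_centre in the frame of slot_mouth between -0.005 and 0.005 m and y of filter_centre in the frame of slot_mouth between -0.004 and 0.004 m and z of filter_centre in the frame of slot_mouth below -0.0195 m and angle between the x axis of filter_centre and the x axis of slot_mouth, either way round below 0.06 rad and angle between filter_centre's own z axis and vertical below 0.05 rad and contact force between the fingers and filter below 0.3 N), for 0.2 s.
2. then the gate valve is closed against its stop (value of joint wheel below 0.08 rad), for 0.1 s.
At the end, for the whole second after the job is handed in: The new filter is home (centred in the slot within 5 mm, cap within 2.5 mm of the housing top, upright), the wheel rests two full turns open from its stop within 0.2 rad (about 11 degrees), and the fingers grip the black handle between them with more than 2 N (all of step 1 and value of joint wheel between 12.366 and 12.766 rad and velocity of joint wheel between -0.1 and 0.1 rad/s and contact force between the fingers and handle above 2 N and horizontal distance between the grasp point and handle_mid below 0.015 m and distance between the grasp point and handle_mid below 0.032 m); the arm keeps its last pose, push and grip.
It fails at once if the carbon filter disturbed (moved more than 20 mm) (distance of carbon from where it was at the start of the episode above 0.02 m).
It fails at once if the multimeter disturbed (moved more than 20 mm) (distance of meter from where it was at the start of the episode above 0.02 m).
It fails at once if the jar disturbed (moved more than 20 mm) (distance of flux_jar from where it was at the start of the episode above 0.02 m).
It fails at once if the screwdriver disturbed (moved more than 20 mm) (distance of screwdriver from where it was at the start of the episode above 0.02 m).
It also fails if it takes over 72 s, if anything falls off the work surface, if the arm or the gripper's body presses on something with over 40 N, if the wrist force passes 120 N, or if a joint passes its speed limit or range.

## Working session

There is one attempt and no reset: what is moved stays moved. The work goes in short steps, Python scripts to look and compute and a tool call to move; the robot and the scene stay as the last step left them, time stands still between calls to the robot, and variables do not carry over. Pictures are saved under pics/ and viewed, and the job is handed in when it is done.

Besides the shell and the picture viewer there is one more tool, called by a JSON object that holds its "name" and its "arguments", one argument or row to a line. drive_tool: Moves the arm, as the interface text tells. Its arguments: {"type":"object","properties":{"moves":{"type":"array","items":{"type":"array","items":{"type":"number"}}},"squeeze":{"type":"number"}},"required":["moves"]}

```bash
ls; mkdir -p pics; python3 - <<'E'
from workcell import arm
import cv2,numpy as np
s=arm.observe(); print(s)
for n in ["scene","side","wrist"]:
    c=arm.read_camera(n); cv2.imwrite(f"pics/{n}0.png",c["image"][:,:,::-1]); print(n,c["mtx"].tolist(),np.round(c["extrinsics"],4).tolist(),[k for k in c])
E
```

```text
pics
{'time_s': 0.0, 'q': array([-9.27387948e-01,  3.85550486e-01,  6.64804646e-03, -5.09483247e-04,
       -1.19396345e+00, -2.58625292e-01]), 'dq': array([-0.00015633, -0.00012376, -0.00033613, -0.00105852,  0.00023463,
        0.00032185]), 'joint_efforts': array([-2.82590872e-04, -3.90666640e+01,  1.87402779e+01,  4.21996325e+00,
        1.10331882e-02, -1.72706127e-04]), 'tool_pos': array([ 0.23441814, -0.57874215,  0.22147038]), 'tcp_rot': array([-2.37946481e-04, -1.91114500e-01,  9.81567176e-01,  1.03451042e-03]), 'contact_force': array([ 0.33442015, -0.28606911,  0.09410316]), 'moment': array([-0.03970436,  0.01108092,  0.05144098]), 'grip_width': 0.0874473208587568}
scene [[519.1020684830294, 0.0, 317.901687219644], [0.0, 519.1020684830294, 199.90217695981303], [0.0, 0.0, 1.0]] [[0.3734, 0.9277, 0.0031, -0.2313], [-0.5491, 0.2183, 0.8067, 0.1441], [0.7477, -0.3029, 0.5909, -1.8375], [0.0, 0.0, 0.0, 1.0]] ['image', 'mtx', 'extrinsics']
side [[370.28239121776085, 0.0, 314.03467494537483], [0.0, 370.28239121776085, 199.54047618619524], [0.0, 0.0, 1.0]] [[-0.9966, -0.0818, 0.0018, 0.5172], [0.0502, -0.5937, 0.8031, -0.1269], [-0.0646, 0.8005, 0.5959, -1.2157], [0.0, 0.0, 0.0, 1.0]] ['image', 'mtx', 'extrinsics']
wrist [[354.3089545020924, 0.0, 321.270823206391], [0.0, 354.3089545020924, 205.40745435458027], [0.0, 0.0, 1.0]] [[-0.3756, 0.9268, 0.0021, 0.6245], [-0.8924, -0.3611, -0.2706, 0.0315], [-0.25, -0.1035, 0.9627, -0.39], [0.0, 0.0, 0.0, 1.0]] ['image', 'mtx', 'extrinsics']
```

View pics/scene0.png

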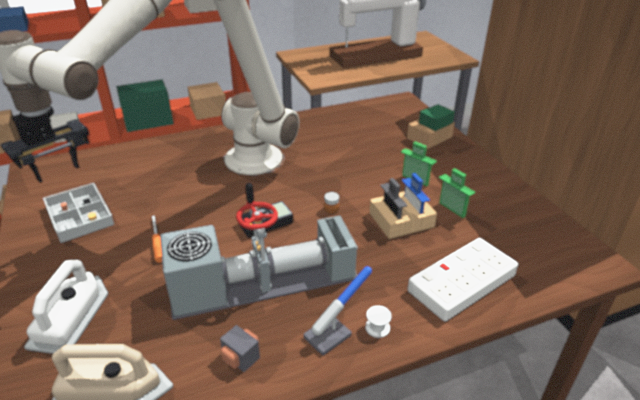

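View pics/side0.png

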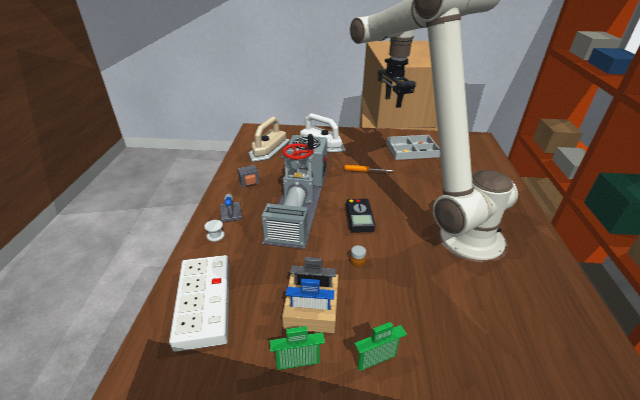

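View pics/wrist0.png

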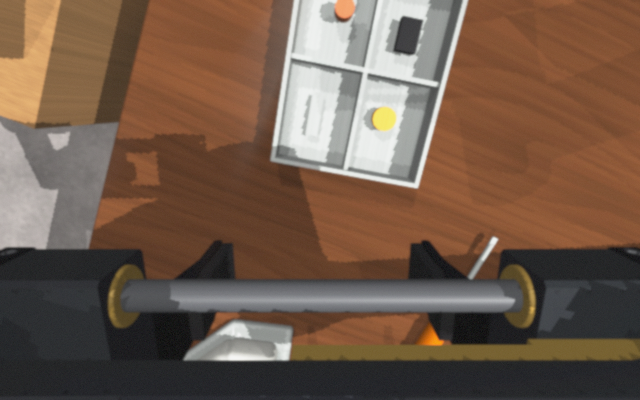

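The scene view shows the extractor at about (260,265) px, with the slot at (342,235) and the wheel at (257,215). The stand is at (403,213), with the blue tab near (415,185) and the black carbon filter beside it. Next I'll zoom in.

```bash
python3 - <<'E'
import cv2
a=cv2.imread("pics/scene0.png");b=cv2.imread("pics/side0.png")
def crop(im,x,y,w,h,n):
    cv2.imwrite(n,cv2.resize(im[y:y+h,x:x+w],(800,600),interpolation=cv2.INTER_CUBIC))
crop(a,360,160,100,75,"pics/c1.png")   # x8
crop(a,220,175,160,120,"pics/c2.png")  # x5
crop(b,260,250,100,75,"pics/c3.png")
crop(b,240,130,160,120,"pics/c4.png")
E
```

```text
(no output)
```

View pics/c1.png

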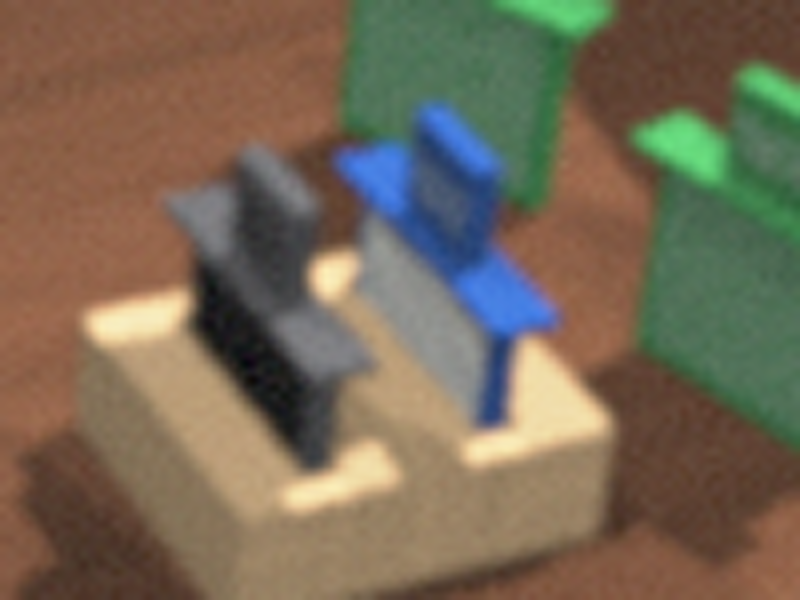

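View pics/c2.png

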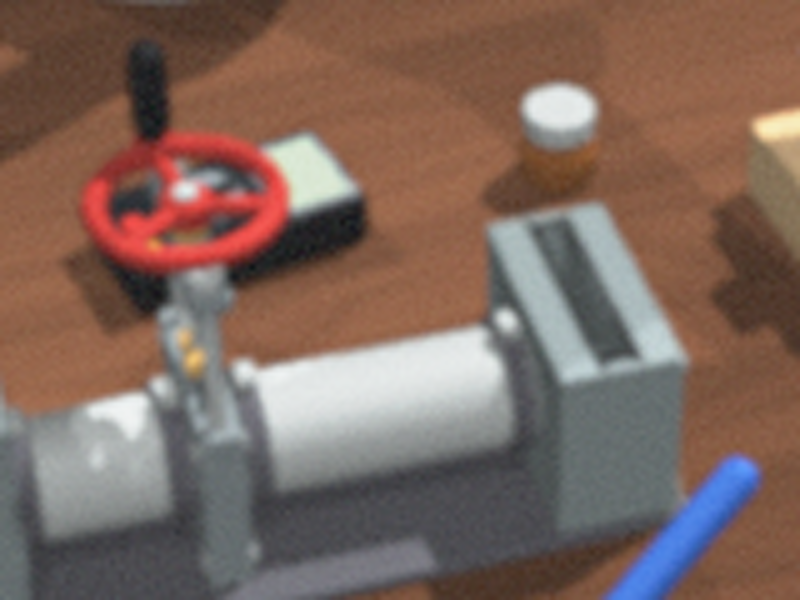

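View pics/c3.png

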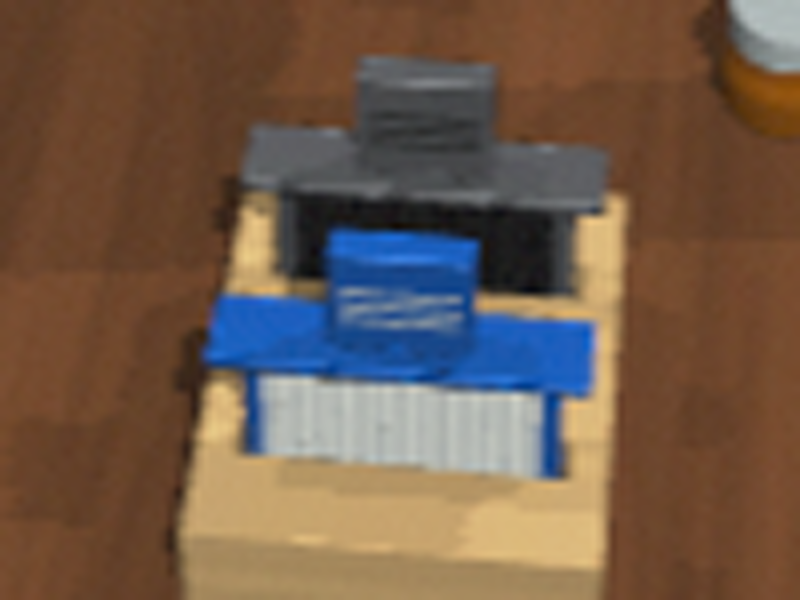

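View pics/c4.png

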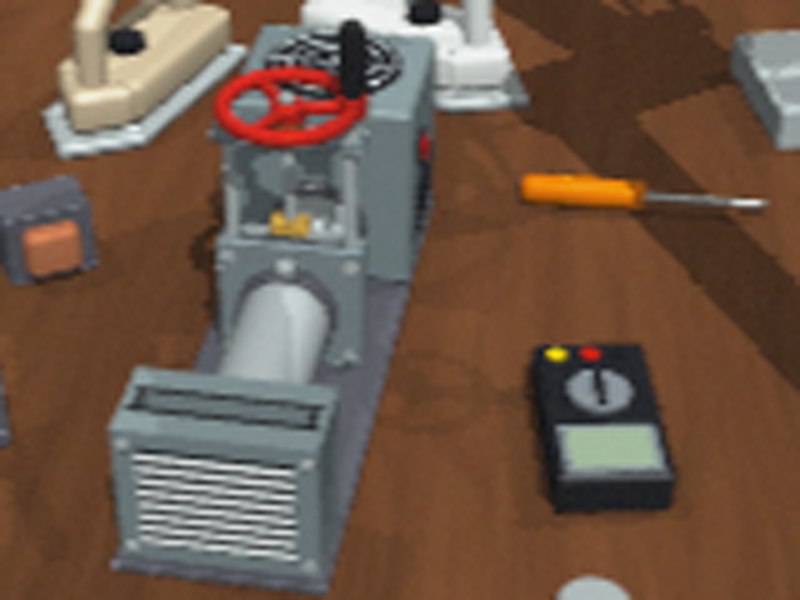

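```bash
cat > h.py <<'E'
import numpy as np, cv2
from scipy.optimize import least_squares
def full(p,off,s): return np.array([off[0]+(p[0]+.5)/s-.5, off[1]+(p[1]+.5)/s-.5])
def proj(c,P):
    P=np.atleast_2d(P); X=P@c["extrinsics"][:3,:3].T+c["extrinsics"][:3,3]
    X=X*[1,-1,-1]; u=X@c["mtx"].T; return u[:,:2]/u[:,2:]
def fit(obs,x0,yaw=None):
    # obs: list (cam, modelpoint(z=world z), pixel)
    def w(p,m):
        c,s=np.cos(p[2]),np.sin(p[2]); return [p[0]+c*m[0]-s*m[1],p[1]+s*m[0]+c*m[1],m[2]]
    def f(p): return np.concatenate([(proj(c,w(p,m))[0]-px) for c,m,px in obs])
    r=least_squares(f,x0,loss="soft_l1"); return r.x, f(r.x).reshape(-1,2)
def ray(c,px,z):
    k=np.linalg.inv(c["mtx"])@[px[0],px[1],1]; d=c["extrinsics"][:3,:3].T@(k*[1,-1,-1]); o=-c["extrinsics"][:3,:3].T@c["extrinsics"][:3,3]
    return o+d*(z-o[2])/d[2]
E
cat > m1.py <<'E'
from h import *; import pickle
from workcell import arm
cs=arm.read_camera("scene"); cd=arm.read_camera("side")
pickle.dump((cs,cd),open("cams.pkl","wb"))
def S1(x,y): return full((x,y),(360,160),8)
def S2(x,y): return full((x,y),(220,175),5)
def D1(x,y): return full((x,y),(260,250),8)
def D2(x,y): return full((x,y),(240,130),5)
def rect(lx,ly,z,sx,sy): return (sx*lx/2,sy*ly/2,z)
cap=lambda sx,sy,z=.102: rect(.118,.026,z,sx,sy)
tab=lambda sx,sy: rect(.044,.012,.145,sx,sy)
st=lambda sx,sy: rect(.13,.15,.05,sx,sy)
ho=lambda sx,sy: rect(.13,.064,.112,sx,sy)
sl=lambda sx,sy: rect(.106,.015,.112,sx,sy)
fo=[(cs,tab(-1,-1),S1(418,110)),(cs,tab(-1,1),S1(440,102)),(cs,tab(1,1),S1(502,163)),(cs,tab(1,-1),S1(482,176)),
(cs,cap(-1,-1),S1(335,155)),(cs,cap(1,1),S1(558,315)),(cs,cap(1,-1),S1(497,327)),
(cd,cap(1,1),D1(205,358)),(cd,cap(-1,1),D1(592,385)),(cd,cap(1,-1),D1(220,297)),(cd,cap(-1,-1),D1(595,322)),
(cd,tab(1,1),D1(328,245)),(cd,tab(-1,1),D1(478,262)),(cd,tab(1,-1),D1(332,230)),(cd,tab(-1,-1),D1(480,240))]
so=[(cs,st(-1,-1),S1(80,320)),(cs,st(1,-1),S1(245,517)),(cs,st(1,1),S1(613,425)),(cd,st(1,1),D1(185,530)),(cd,st(-1,1),D1(606,568)),(cd,st(-1,-1),D1(628,195))]
eo=[(cs,ho(-1,-1),S2(488,230)),(cs,ho(-1,1),S2(605,203)),(cs,ho(1,1),S2(688,360)),(cs,ho(1,-1),S2(562,380)),
(cs,sl(-1,-1),S2(530,222)),(cs,sl(-1,1),S2(570,217)),(cs,sl(1,1),S2(638,355)),(cs,sl(1,-1),S2(603,362)),
(cd,ho(1,1),D2(110,425)),(cd,ho(1,-1),D2(135,368)),(cd,ho(-1,-1),D2(338,388)),(cd,ho(-1,1),D2(325,435)),
(cd,sl(1,1),D2(133,408)),(cd,sl(1,-1),D2(142,385)),(cd,sl(-1,-1),D2(322,407)),(cd,sl(-1,1),D2(318,428))]
for n,o in (("filter",fo),("stand",so),("slot",eo)):
    for nm,oo in (("both",o),("scene",[q for q in o if q[0] is cs]),("side",[q for q in o if q[0] is cd])):
        x,r=fit(oo,[.55,.2,0]); print(n,nm,np.round(x,4),np.round(np.sqrt((r**2).mean()),2),np.round(np.abs(r).max(),2))
    if n=="slot":
        c,s=np.cos(x[2]),np.sin(x[2]); print("hub pred",x[0]+.2*s,x[1]-.2*c)
print("hub",ray(cs,S2(185,190),.222),ray(cd,D2(292,107),.217))
print("handle top",ray(cs,S2(147,45),.277),ray(cd,D2(353,25),.277))
print("handle bot",ray(cs,S2(150,138),.223),ray(cd,D2(352,95),.223))
print("jar",ray(cs,S2(560,105),.05)); 
E
python3 m1.py
```

```text
filter both [ 0.4999  0.351  -0.0013] 0.93 2.15
filter scene [ 0.4947  0.3561 -0.0126] 0.39 0.82
filter side [ 0.5004  0.3486 -0.0051] 0.49 1.32
stand both [ 0.4987  0.3147 -0.0056] 0.87 1.56
stand scene [ 0.4945  0.319  -0.002 ] 0.22 0.37
stand side [ 0.4989  0.3115 -0.0163] 0.1 0.18
slot both [ 0.6045  0.0556 -0.0747] 1.46 4.47
slot scene [ 0.6031  0.0581 -0.0933] 0.96 2.04
slot side [ 0.6056  0.0481 -0.0517] 1.17 2.57
hub pred 0.5952824232270494 -0.15163754765460444
hub [ 0.58613215 -0.14324334  0.222     ] [ 0.58501856 -0.14443333  0.217     ]
handle top [ 0.54166859 -0.14489748  0.277     ] [ 0.54415242 -0.14894638  0.277     ]
handle bot [ 0.54146553 -0.14754019  0.223     ] [ 0.54546719 -0.15344974  0.223     ]
jar [0.36974413 0.14514522 0.05      ]
```

The fits agree with the given geometry to about 5 mm: filter (0.500, 0.351), slot (0.604, 0.056), hub (0.586, -0.144) and yaw about -0.09. I'll use wrist close-ups to refine them.

```bash
cat >> h.py <<'E'
from scipy.spatial.transform import Rotation as Ro
def R_of(s): q=s["tcp_rot"]; return Ro.from_quat([q[1],q[2],q[3],q[0]])
def target(yaw): # tool down, tool y axis at world angle yaw (rad), tool z down
    y=np.array([np.cos(yaw),np.sin(yaw),0]); z=np.array([0,0,-1.]); x=np.cross(y,z); return Ro.from_matrix(np.c_[x,y,z])
def move(s,pos,yaw):
    R=R_of(s); d=R.inv().apply(np.array(pos)-s["tool_pos"])*1000
    rv=(R.inv()*target(yaw)).as_rotvec(degrees=True); return np.round(np.r_[rv,d],1).tolist()
E
python3 - <<'E'
from h import *
from workcell import arm
s=arm.observe(); c=arm.read_camera("wrist"); E=c["extrinsics"]; o=-E[:3,:3].T@E[:3,3]
R=R_of(s); print("cam in tool",R.inv().apply(o-s["tool_pos"]), "viewdir tool",R.inv().apply(-E[2,:3]), "right",R.inv().apply(E[0,:3]))
for p in ([.234,-.579,.40],[.42,-.2,.40],[.46,.3,.40],[.43,.35,.30],):
    print(p,move(s,p,np.pi/2))
E
```

```text
cam in tool [ 0.07511912 -0.00049989 -0.16113612] viewdir tool [-2.70662732e-01  2.24432241e-04  9.62674210e-01] right [ 4.15735870e-04  9.99999907e-01 -1.16247026e-04]
[0.234, -0.579, 0.4] [0.1, -0.0, 22.0, 0.5, 0.4, -177.9]
[0.42, -0.2, 0.4] [0.1, -0.0, 22.0, -314.2, 281.9, -177.7]
[0.46, 0.3, 0.4] [0.1, -0.0, 22.0, -538.9, 730.3, -177.3]
[0.43, 0.35, 0.3] [0.1, -0.0, 22.0, -529.8, 787.8, -77.2]
```

```bash
python3 - <<'E'
from h import *
from workcell import arm
s=arm.observe()
for p in ([.25,-.5,.40],[.42,-.2,.40],[.50,.056,.32],):
    print(p,move(s,p,np.pi/2-.09))
E
```

```text
[0.25, -0.5, 0.4] [0.0, -0.0, 27.2, -44.0, 67.7, -177.8]
[0.42, -0.2, 0.4] [0.0, -0.0, 27.2, -314.2, 281.9, -177.6]
[0.5, 0.056, 0.32] [0.0, -0.0, 27.2, -484.4, 489.1, -97.5]
```

{"name": "drive_tool", "arguments": {
  "moves": [
    [0,0,8,-10,15,-45,60],
    [0,0,16,-20,30,-90,60],
    [0,0,22,-30,45,-135,60],
    [0,0,27,-44,68,-178,60],
    [0,0,27,-80,96,-178,60],
    [0,0,27,-118,126,-178,60],
    [0,0,27,-156,156,-178,60],
    [0,0,27,-195,187,-178,60],
    [0,0,27,-235,219,-178,60],
    [0,0,27,-275,251,-178,60],
    [0,0,27,-314,282,-178,60],
    [0,0,27,-345,321,-165,60],
    [0,0,27,-376,360,-150,60],
    [0,0,27,-407,399,-135,60],
    [0,0,27,-438,435,-120,60],
    [0,0,27,-465,466,-108,60],
    [0,0,27,-484,489,-98,60],
    [0,0,27,-484,489,-98,60],
    [0,0,27,-484,489,-98,60],
    [0,0,27,-484,489,-98,60]
  ]
}}

```text
time_s: 2.3
tool_pos: [0.4996, 0.0551, 0.3211]
tcp_rot: [0.0, 0.044, 0.999, 0.0]
contact_force: [-0.1, -0.7, -0.6]
grip_width: 0.0602
```

```bash
python3 - <<'E'
from h import *
from workcell import arm
import pickle
s=arm.observe(); c=arm.read_camera("wrist"); print(s["time_s"],s["tool_pos"],s["q"])
pickle.dump((s,c),open("w1.pkl","wb")); cv2.imwrite("pics/w1.png",c["image"][:,:,::-1])
E
```

```text
2.3 [0.49959939 0.0550872  0.32110784] [ 4.33081944e-01  1.15668224e-01 -1.09281227e-01 -4.49888150e-04
 -1.34506079e+00 -2.09090139e+00]
```

View pics/w1.png

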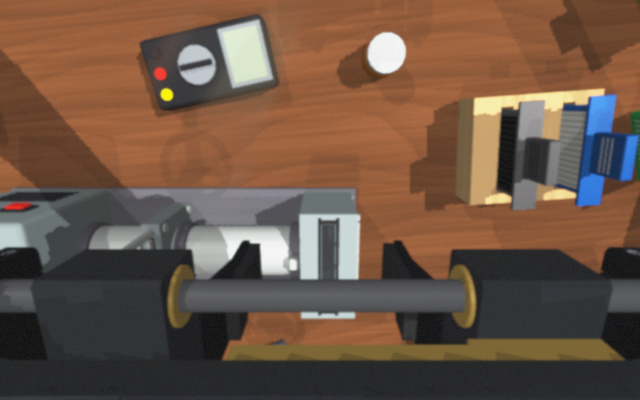

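The wrist view looks back towards the robot: the slot is half hidden behind the gripper bar at (330,255), and the stand is at (540,150). I'll move outward to see the slot clear.

{"name": "drive_tool", "arguments": {
  "moves": [
    [0,0,0,-45,-3,5,60],
    [0,0,0,-90,-6,10,60],
    [0,0,0,-130,-9,15,60],
    [0,0,0,-160,-12,20,60],
    [0,0,0,-160,-12,20,60],
    [0,0,0,-160,-12,20,60],
    [0,0,0,-160,-12,20,60]
  ]
}}

```text
time_s: 3.05
tool_pos: [0.6574, 0.0282, 0.3025]
tcp_rot: [0.001, 0.044, 0.999, 0.001]
contact_force: [0.5, -0.1, 0.4]
grip_width: 0.0603
```

```bash
cat > snap.py <<'E'
import sys,pickle
from h import *
from workcell import arm
n=sys.argv[1]
s=arm.observe(); c=arm.read_camera("wrist"); print(s["time_s"],np.round(s["tool_pos"],4),np.round(s["tcp_rot"],4),np.abs(s["dq"]).max())
pickle.dump((s,c),open(n+".pkl","wb")); cv2.imwrite(f"pics/{n}.png",c["image"][:,:,::-1])
E
python3 snap.py w2
```

```text
3.05 [0.6574 0.0282 0.3025] [1.10e-03 4.42e-02 9.99e-01 7.00e-04] 0.01518679891122437
```

View pics/w2.png

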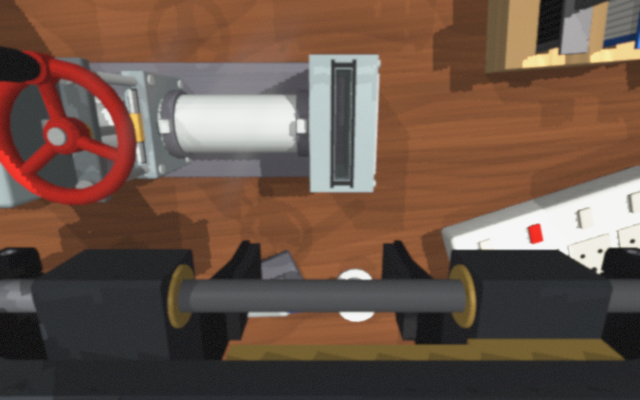

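The slot is clear here at (343,123), and the hub nut is at (57,135). I'll zoom in for the corners.

```bash
python3 - <<'E'
import cv2
a=cv2.imread("pics/w2.png")
cv2.imwrite("pics/w2a.png",cv2.resize(a[45:205,290:400],(440,640)[:2] if 0 else (412,600),interpolation=cv2.INTER_CUBIC))
cv2.imwrite("pics/w2b.png",cv2.resize(a[30:210,0:200],(666,600),interpolation=cv2.INTER_CUBIC))
E
```

```text
(no output)
```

View pics/w2a.png

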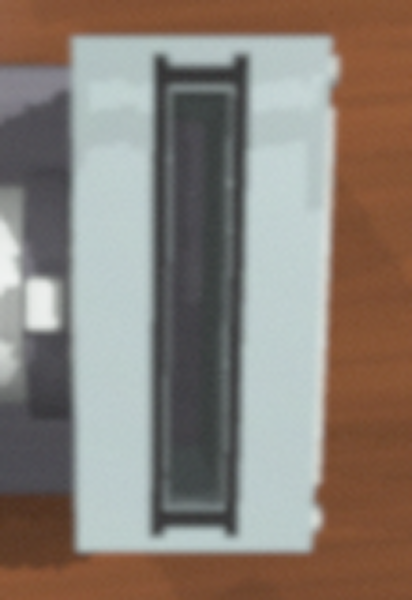

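View pics/w2b.png

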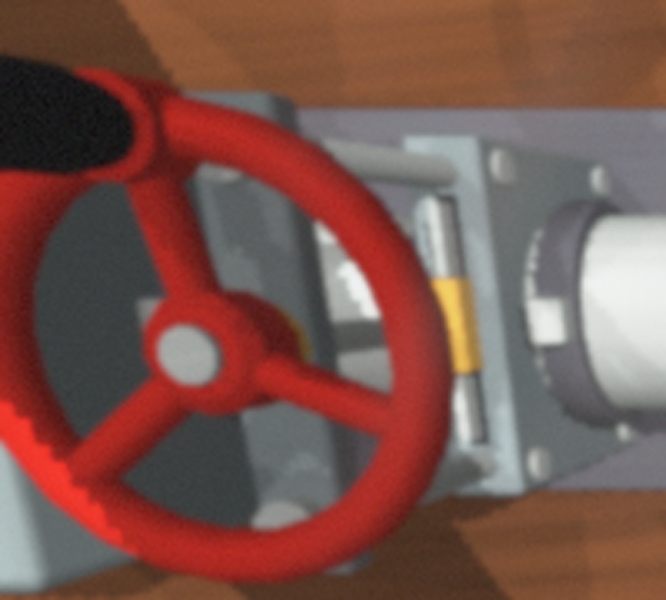

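```bash
cat > m2.py <<'E'
from h import *; import pickle
s,c=pickle.load(open("w2.pkl","rb"))
def W(x,y): return full((x,y),(290,45),3.75)
ho=lambda sx,sy:(sx*.065,sy*.032,.112)
o=[(c,ho(-1,-1),W(72,36)),(c,ho(-1,1),W(332,37)),(c,ho(1,-1),W(75,552)),(c,ho(1,1),W(312,552)),
 (c,(-.053,0,.112),W(200.5,88)),(c,(.053,0,.112),W(194.5,510))]
x,r=fit(o,[.6,.05,0]); print(x,np.round(r,2).tolist())
cc,ss=np.cos(x[2]),np.sin(x[2]); print("hub pred",x[0]+.2*ss,x[1]-.2*cc)
print("hub",ray(c,full((190,354),(0,30),3.333),.222))
E
python3 m2.py
```

```text
[ 0.60440429  0.05278375 -0.08847788] [[-0.14, 0.15], [0.07, -0.07], [0.23, -0.02], [-0.24, -0.01], [0.14, 0.23], [-0.08, -0.36]]
hub pred 0.5867317883543545 -0.14643392500601166
hub [ 0.5866976  -0.14438675  0.222     ]
```

```bash
python3 - <<'E'
from h import *
from workcell import arm
s=arm.observe()
print(move(s,[.57,.345,.28],np.pi/2))
E
```

```text
[0.1, 0.2, -5.0, 114.8, 307.6, 23.0]
```

{"name": "drive_tool", "arguments": {
  "moves": [
    [0,0,-2,18,45,4,60],
    [0,0,-4,35,90,8,60],
    [0,0,-5,52,135,12,60],
    [0,0,-5,70,180,16,60],
    [0,0,-5,87,225,20,60],
    [0,0,-5,103,270,23,60],
    [0,0.2,-5,115,308,23,60],
    [0,0.2,-5,115,308,23,60],
    [0,0.2,-5,115,308,23,60],
    [0,0.2,-5,115,308,23,60]
  ]
}}

```text
time_s: 4.1
tool_pos: [0.5696, 0.3446, 0.2811]
tcp_rot: [0.0, 0.0, 1.0, 0.001]
contact_force: [0.7, -0.5, 0.6]
grip_width: 0.0601
```

```bash
python3 snap.py w3; python3 - <<'E'
import cv2
a=cv2.imread("pics/w3.png")
cv2.imwrite("pics/w3a.png",cv2.resize(a[0:240,180:500],(800,600),interpolation=cv2.INTER_CUBIC))
E
```

```text
4.1 [0.5696 0.3446 0.2811] [1.0e-04 5.0e-04 1.0e+00 1.1e-03] 0.017460397207028678
```

View pics/w3a.png

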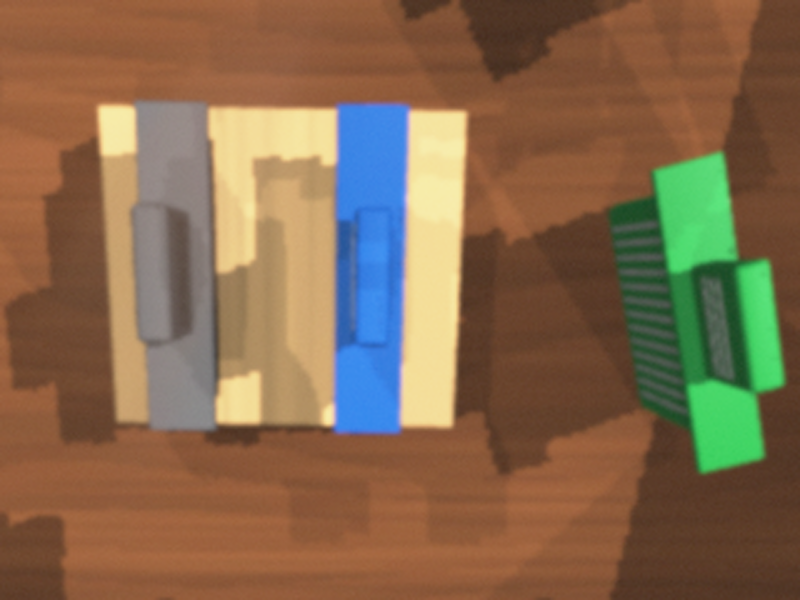

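```bash
cat > m3.py <<'E'
from h import *; import pickle
s,c=pickle.load(open("w3.pkl","rb"))
def W(x,y): return full((x,y),(180,0),2.5)
r4=lambda lx,ly,z:[(sx*lx/2,sy*ly/2,z) for sx in(-1,1) for sy in (-1,1)]
f=lambda m,p:[(c,a,W(*b)) for a,b in zip(m,p)]
cap=f(r4(.118,.026,.102),[(338,104),(409,104),(335,433),(401,433)])
tab=f(r4(.044,.012,.145),[(358,207),(389,208),(358,345),(387,345)])
st=f(r4(.13,.15,.05),[(98,105),(467,111),(116,424),(455,428)])
for n,o in(("cap",cap),("tab",tab),("both",cap+tab),("stand",st)):
    x,r=fit(o,[.5,.35,0]); print(n,np.round(x,4),np.round(r,2).tolist())
E
python3 m3.py
```

```text
cap [ 0.4989  0.3504 -0.0121] [[-0.57, -0.37], [0.48, 0.01], [-0.13, 0.08], [0.2, 0.37]]
tab [ 0.4987  0.3503 -0.0055] [[-1.27, -0.41], [1.44, -0.73], [-1.55, 0.6], [1.35, 0.67]]
both [ 0.4988  0.3504 -0.0118] [[-0.63, -0.45], [0.43, -0.08], [-0.14, 0.02], [0.19, 0.3], [-1.0, -0.35], [1.71, -0.57], [-1.62, 0.64], [1.28, 0.81]]
stand [ 0.4985  0.3145 -0.0136] [[0.21, 0.51], [-0.09, 0.23], [0.59, -0.54], [-0.81, -0.46]]
```

```bash
python3 - <<'E'
from h import *
from workcell import arm
s=arm.observe()
for z in(.2,.109): print(move(s,[.4988,.3504,z],np.pi/2-.012))
E
```

```text
[0.1, 0.0, 0.6, 71.1, 5.8, 81.0]
[0.1, 0.0, 0.6, 71.1, 5.6, 172.0]
```

{"name": "drive_tool", "arguments": {
  "moves": [
    [0,0,0.6,35,3,20,40],
    [0,0,0.6,60,5,45,40],
    [0,0,0.6,71,5.8,80,40],
    [0,0,0.6,71,5.8,100,40],
    [0,0,0.6,71,5.8,120,40],
    [0,0,0.6,71,5.8,140,40],
    [0,0,0.6,71,5.8,158,40],
    [0,0,0.6,71,5.7,172,40],
    [0,0,0.6,71,5.7,172,40],
    [0,0,0.6,71,5.7,172,40]
  ]
}}

```text
time_s: 5.15
tool_pos: [0.4996, 0.3497, 0.1097]
tcp_rot: [0.0, 0.007, 1.0, 0.001]
contact_force: [0.6, 0.5, -0.3]
grip_width: 0.0402
```

```bash
python3 snap.py w4; python3 - <<'E'
from h import *
from workcell import arm
c=arm.read_camera("side"); cv2.imwrite("pics/s4.png",cv2.resize(c["image"][210:350,220:406][:,:,::-1],(797,600)))
s=arm.observe(); print(move(s,[.4988,.3504,.109],np.pi/2-.012), s["contact_force"])
E
```

```text
5.15 [0.4996 0.3497 0.1097] [4.0e-04 6.7e-03 1.0e+00 1.2e-03] 0.019318447350911667
[0.2, 0.1, -0.0, 1.0, -0.1, 1.4] [0.03659951 0.61647875 0.36563252]
```

View pics/s4.png

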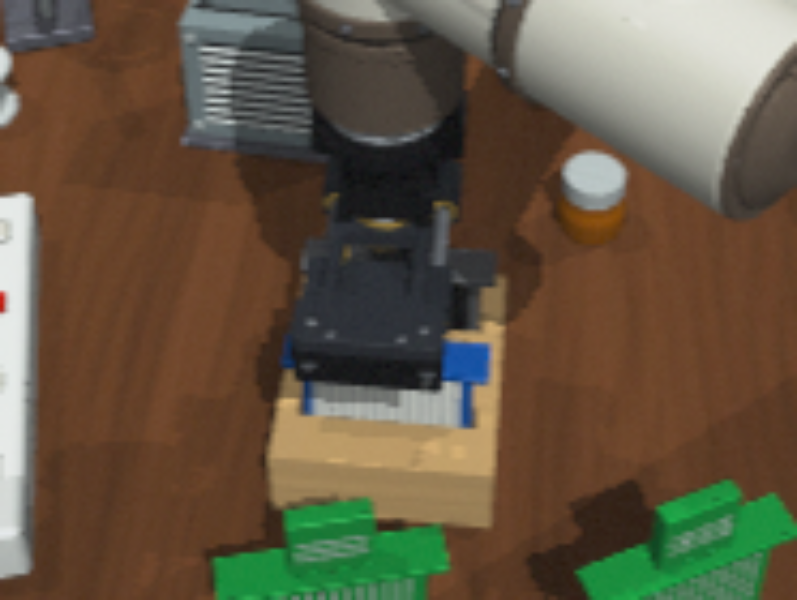

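View pics/w4.png

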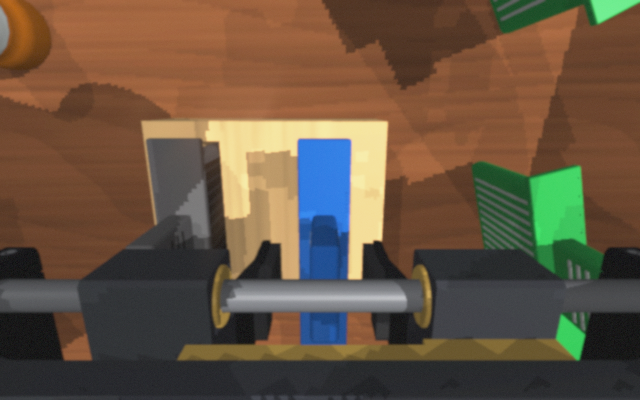

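The jaws straddle the blue tab: cap centre at x=324 px, midway between the fingers. Closing.

{"name": "drive_tool", "arguments": {
  "moves": [
    [0,0,0,0.5,0,1,0],
    [0,0,0,0.5,0,1,0],
    [0,0,0,0.5,0,1,0],
    [0,0,0,0.5,0,1,0],
    [0,0,0,0.5,0,1,0],
    [0,0,0,0.5,0,1,0],
    [0,0,0,0.5,0,1,0],
    [0,0,0,0.5,0,1,0]
  ],
  "squeeze": 40
}}

```text
time_s: 6.05
tool_pos: [0.4993, 0.3506, 0.1095]
tcp_rot: [0.001, 0.006, 1.0, 0.002]
contact_force: [-1.2, -0.2, 1.5]
grip_width: 0.0117
```

```bash
python3 snap.py w5; python3 - <<'E'
from h import *
from workcell import arm
s=arm.observe()
for p,y in(([.4988,.3504,.18],-.012),([.50,.34,.29],-.012),([.5,.14,.29],-.05),([.6044,.0528,.29],-.0885)): print(p,move(s,p,np.pi/2+y))
print(s["contact_force"],s["grip_width"])
E
```

```text
6.05 [0.4993 0.3506 0.1095] [0.001  0.0064 1.     0.0019] 0.0013192960667878474
[0.4988, 0.3504, 0.18] [0.2, 0.1, -0.0, 0.4, 0.1, -70.4]
[0.5, 0.34, 0.29] [0.2, 0.1, -0.0, -1.2, -9.9, -180.5]
[0.5, 0.14, 0.29] [0.2, 0.1, 2.1, -3.7, -209.8, -181.3]
[0.6044, 0.0528, 0.29] [0.2, 0.1, 4.3, -109.2, -295.7, -181.4]
[-0.90237596  0.09987051  1.98842644] 0.01179043217134002
```

View pics/w5.png

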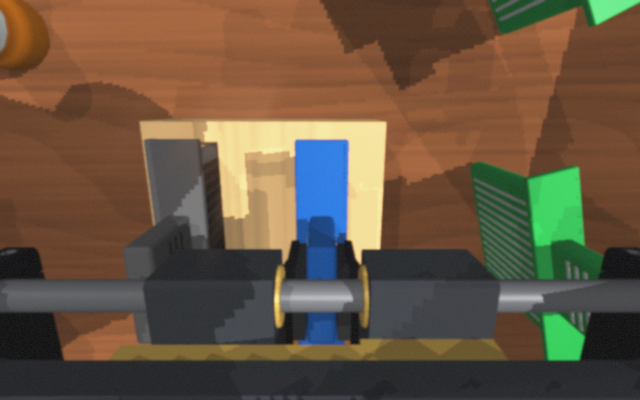

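{"name": "drive_tool", "arguments": {
  "moves": [
    [0.2,0.1,0,0,0,-12,0],
    [0.2,0.1,0,0,0,-28,0],
    [0.2,0.1,0,0,0,-48,0],
    [0.2,0.1,0,0,0,-70,0],
    [0.2,0.1,0,0,0,-100,0],
    [0.2,0.1,0,0,0,-130,0],
    [0.2,0.1,0,0,-10,-160,0],
    [0.2,0.1,0,0,-40,-178,0],
    [0.2,0.1,0.5,-4,-80,-181,0],
    [0.2,0.1,1,-20,-120,-181,0],
    [0.2,0.1,2,-40,-160,-181,0],
    [0.2,0.1,3,-60,-200,-181,0],
    [0.2,0.1,4.3,-80,-240,-181,0],
    [0.2,0.1,4.3,-97,-275,-181,0],
    [0.2,0.1,4.3,-109,-296,-181,0],
    [0.2,0.1,4.3,-109,-296,-181,0],
    [0.2,0.1,4.3,-109,-296,-181,0],
    [0.2,0.1,4.3,-109,-296,-181,0]
  ]
}}

```text
time_s: 7.9
tool_pos: [0.6037, 0.0532, 0.2892]
tcp_rot: [-0.0, 0.044, 0.999, 0.0]
contact_force: [0.0, -0.2, -0.2]
grip_width: 0.0116
```

```bash
python3 snap.py w6; python3 - <<'E'
from h import *
from workcell import arm
import pickle
s=arm.observe();print(s["contact_force"],s["grip_width"])
D=[]
for n,sl in (("scene",(100,270,250,420)),("side",(130,260,230,390))):
    c=arm.read_camera(n); D.append(c); im=c["image"][sl[0]:sl[1],sl[2]:sl[3]][:,:,::-1]
    k=min(800/im.shape[1],600/im.shape[0]); print(n,k); cv2.imwrite(f"pics/{n}6.png",cv2.resize(im,None,fx=k,fy=k,interpolation=cv2.INTER_CUBIC))
pickle.dump(D,open("d6.pkl","wb"))
E
```

```text
7.9 [0.6037 0.0532 0.2892] [-4.000e-04  4.350e-02  9.991e-01  3.000e-04] 0.011961780274860142
[ 0.02261291  0.19187667 -1.205168  ] 0.011738027904941953
scene 3.5294117647058822
side 4.615384615384615
```

View pics/w6.png

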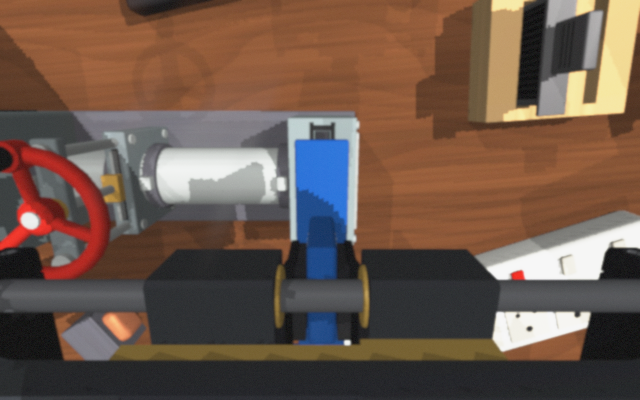

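View pics/scene6.png

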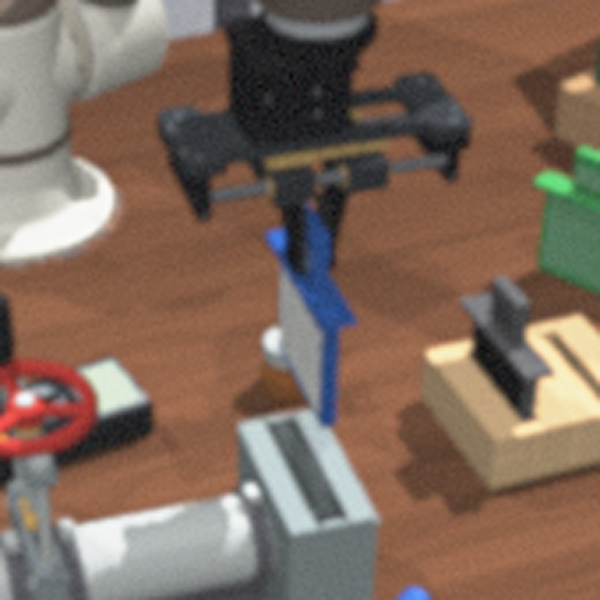

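View pics/side6.png

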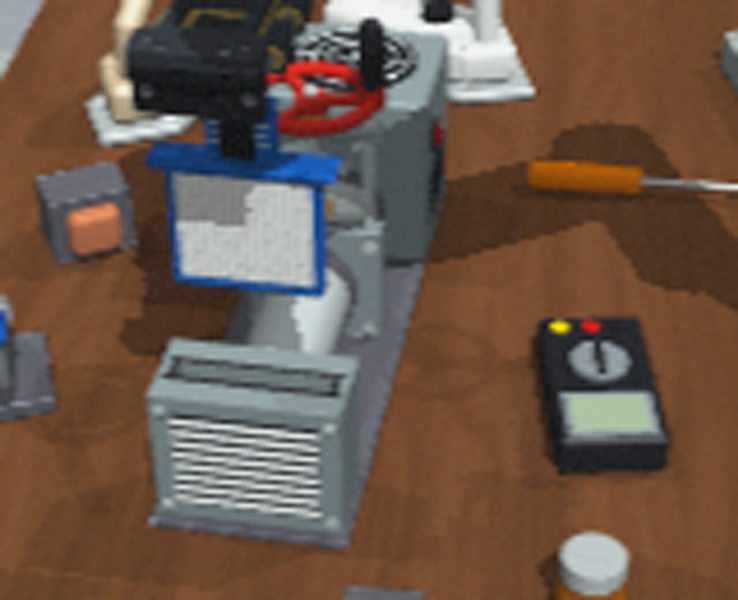

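Held filter, cap near edge at about (296–349, 139) px. I'll check it precisely in the hand frame, along with the slot end now visible beyond it.

```bash
python3 - <<'E'
import cv2
a=cv2.imread("pics/w6.png")
cv2.imwrite("pics/w6a.png",cv2.resize(a[105:225,270:370],(500,600),interpolation=cv2.INTER_CUBIC))
E
```

```text
(no output)
```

View pics/w6a.png

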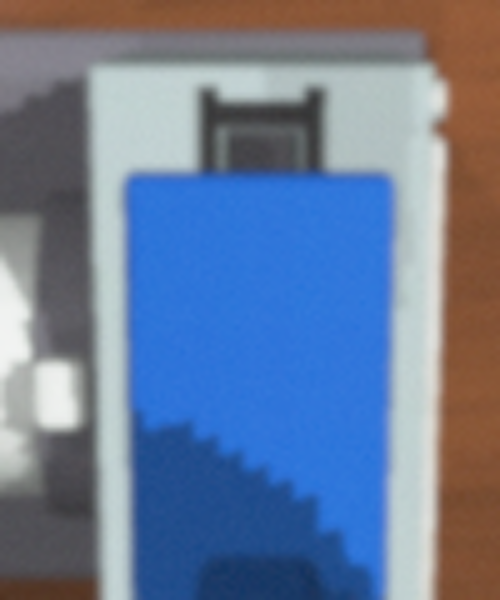

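```bash
cat > m6.py <<'E'
from h import *; import pickle
s,c=pickle.load(open("w6.pkl","rb"))
def W(x,y): return full((x,y),(270,105),5)
yaw0=-.087; zc=s["tool_pos"][2]-.007
def err(p):
    cc,ss=np.cos(p[2]),np.sin(p[2]); w=lambda a,b:[p[0]+cc*a-ss*b,p[1]+ss*a+cc*b,zc]
    q=proj(c,[w(-.059,-.013),w(-.059,.013),w(-.01,-.013),w(-.01,.013)])
    def xat(a,b,v): return a[0]+(b[0]-a[0])*(v-a[1])/(b[1]-a[1])
    v=W(0,560)[1]
    return np.r_[q[0]-W(127,174),q[1]-W(392,175),xat(q[0],q[2],v)-W(136,0)[0],xat(q[1],q[3],v)-W(385.5,0)[0]]
r=least_squares(err,[.604,.053,yaw0]); print("cap",r.x,r.fun)
R=R_of(s); print("tool yaw",np.arctan2(*R.apply([0,1,0])[[1,0]])-np.pi/2, "TCP",s["tool_pos"])
print("cap in tool (mm)",R.inv().apply(np.r_[r.x[:2],zc]-s["tool_pos"])*1000)
x=[.6044,.05278,-.0885];cc,ss=np.cos(x[2]),np.sin(x[2])
w=lambda a,b:[x[0]+cc*a-ss*b,x[1]+ss*a+cc*b,.112]
P=proj(c,[w(-.065,-.032),w(-.065,.032),w(-.053,0)])
print("pred in crop",[( (p-[270,105]+.5)*5-.5).round(1).tolist() for p in P])
E
python3 m6.py
```

```text
cap [ 0.60306566  0.05262708 -0.08463835] [-1.18477061  0.18367889  1.29566915 -0.13212004 -1.24133508  1.12387193]
tool yaw -0.08705027727365211 TCP [0.60369298 0.05318375 0.28918977]
cap in tool (mm) [ 0.57103034 -0.61332849  7.00008359]
pred in crop [[88.9, 65.4], [433.8, 66.0], [261.2, 131.6]]
```

Filter centre is within 0.6 mm of the hand axis. It needs about +1.3 mm in x and +0.3 mm in y for the slot. Descending to just over the mouth.

```bash
python3 - <<'E'
from h import *
from workcell import arm
s=arm.observe()
for z in (.222,.2,.123): print(move(s,[.605,.0535,z],np.pi/2-.0885))
E
```

```text
[0.0, 0.0, 0.1, -1.2, 0.1, 67.7]
[0.0, 0.0, 0.1, -1.2, 0.0, 89.7]
[0.0, 0.0, 0.1, -1.2, -0.0, 166.7]
```

{"name": "drive_tool", "arguments": {
  "moves": [
    [0,0,0.1,-1.2,0.1,20,0],
    [0,0,0.1,-1.2,0.1,40,0],
    [0,0,0.1,-1.2,0.1,56,0],
    [0,0,0.1,-1.2,0.1,67,0],
    [0,0,0.1,-1.2,0.1,67,0],
    [0,0,0.1,-1.2,0.1,67,0],
    [0,0,0.1,-1.2,0.1,67,0]
  ]
}}

```text
time_s: 8.75
tool_pos: [0.6057, 0.0538, 0.224]
tcp_rot: [0.001, 0.044, 0.999, 0.001]
contact_force: [-0.3, -0.0, -1.3]
grip_width: 0.0119
```

```bash
python3 snap.py w7; python3 - <<'E'
from h import *
from workcell import arm
s=arm.observe();print(s["contact_force"],s["grip_width"])
print(move(s,[.605,.0535,.2],np.pi/2-.0885))
for n,sl in (("scene",(200,270,310,400)),("side",(160,240,230,330))):
    c=arm.read_camera(n); im=c["image"][sl[0]:sl[1],sl[2]:sl[3]][:,:,::-1]
    k=min(800/im.shape[1],600/im.shape[0]); print(n,k); cv2.imwrite(f"pics/{n}7.png",cv2.resize(im,None,fx=k,fy=k,interpolation=cv2.INTER_CUBIC))
E
```

```text
8.75 [0.6057 0.0538 0.224 ] [1.20e-03 4.38e-02 9.99e-01 6.00e-04] 0.0029940118552238873
[-0.54315877 -1.07207219 -2.40857622] 0.011618514536022324
[0.1, 0.1, 0.0, 0.6, -0.3, 23.9]
scene 8.571428571428571
side 7.5
```

View pics/scene7.png

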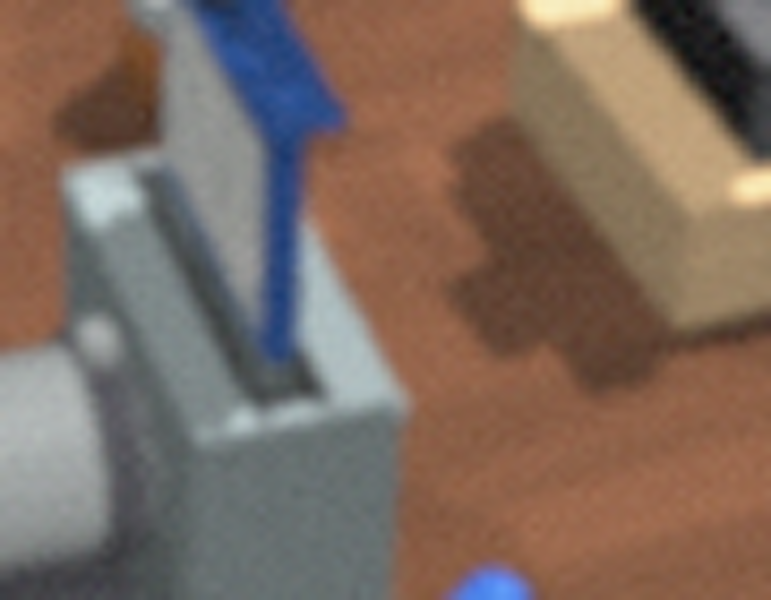

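View pics/side7.png

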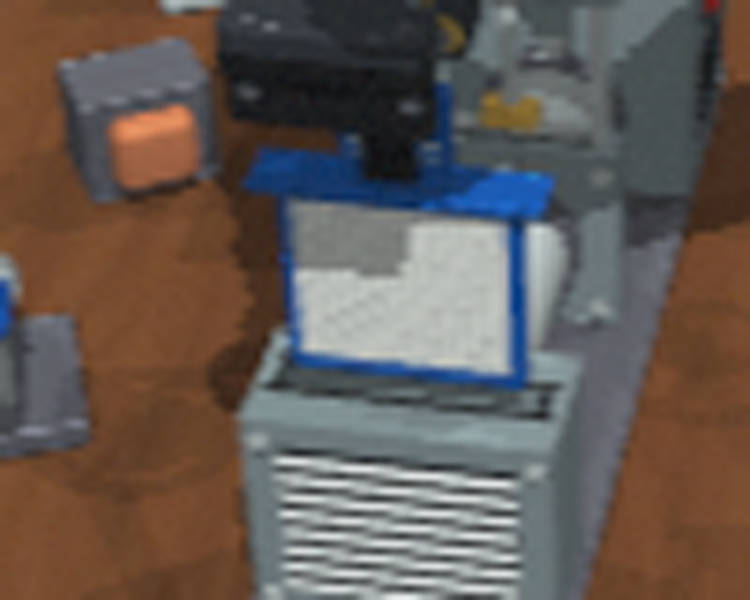

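Both views show the filter bottom over the slot and aligned. Inserting.

{"name": "drive_tool", "arguments": {
  "moves": [
    [0,0,0,0.3,-0.2,6,0],
    [0,0,0,0.3,-0.2,12,0],
    [0,0,0,0.3,-0.2,18,0],
    [0,0,0,0.3,-0.2,24,0],
    [0,0,0,0.3,-0.2,28,0],
    [0,0,0,0.3,-0.2,28,0]
  ]
}}

```text
time_s: 9.5
tool_pos: [0.6047, 0.0534, 0.1945]
tcp_rot: [-0.0, 0.044, 0.999, 0.0]
contact_force: [0.4, -0.2, -1.4]
grip_width: 0.0117
```

{"name": "drive_tool", "arguments": {
  "moves": [
    [0,0,0,0,0,12,0],
    [0,0,0,0,0,24,0],
    [0,0,0,0,0,36,0],
    [0,0,0,0,0,48,0],
    [0,0,0,0,0,58,0],
    [0,0,0,0,0,66,0],
    [0,0,0,0,0,70,0],
    [0,0,0,0,0,72,0],
    [0,0,0,0,0,72,0]
  ]
}}

```text
time_s: 10.4
tool_pos: [0.6043, 0.0533, 0.1245]
tcp_rot: [-0.0, 0.044, 0.999, -0.0]
contact_force: [-4.8, 1.2, 6.6]
grip_width: 0.0118
```

Contact at TCP z 0.1245, where 0.124 was expected, so the cap is seated. Releasing.

{"name": "drive_tool", "arguments": {
  "moves": [
    [0,0,0,0,0,0,40],
    [0,0,0,0,0,0,40],
    [0,0,0,0,0,0,40],
    [0,0,0,0,0,0,40],
    [0,0,0,0,0,-15,40],
    [0,0,0,0,0,-40,40],
    [0,0,0,0,0,-80,40],
    [0,0,0,0,0,-120,40],
    [0,0,0,0,0,-160,40],
    [0,0,0,0,0,-180,40],
    [0,0,0,0,0,-180,40]
  ]
}}

```text
time_s: 11.5
tool_pos: [0.6059, 0.0535, 0.3086]
tcp_rot: [0.004, 0.044, 0.999, 0.001]
contact_force: [-0.1, 0.5, 0.3]
grip_width: 0.0398
```

```bash
python3 snap.py w8; python3 - <<'E'
from h import *
from workcell import arm
s=arm.observe();print(s["contact_force"],s["grip_width"])
ims=[]
for n,sl in (("scene",(170,290,220,400)),("side",(130,260,230,390))):
    c=arm.read_camera(n); im=c["image"][sl[0]:sl[1],sl[2]:sl[3]][:,:,::-1]
    k=min(800/im.shape[1],600/im.shape[0]); cv2.imwrite(f"pics/{n}8.png",cv2.resize(im,None,fx=k,fy=k,interpolation=cv2.INTER_CUBIC))
E
```

```text
11.5 [0.6059 0.0535 0.3086] [0.0038 0.0435 0.999  0.001 ] 0.08522571850377782
[ 0.19454084 -0.14793051 -0.57205178] 0.04015826194540157
```

View pics/w8.png

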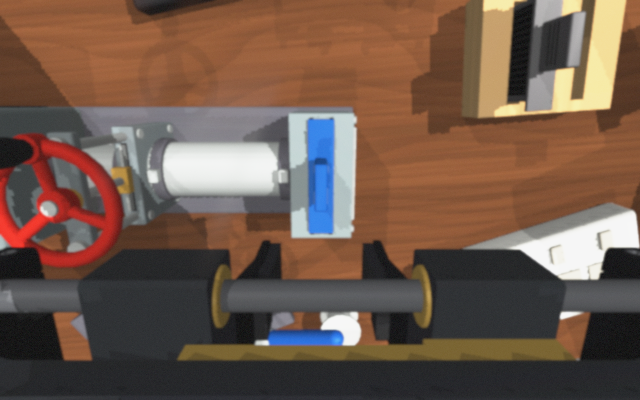

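View pics/scene8.png

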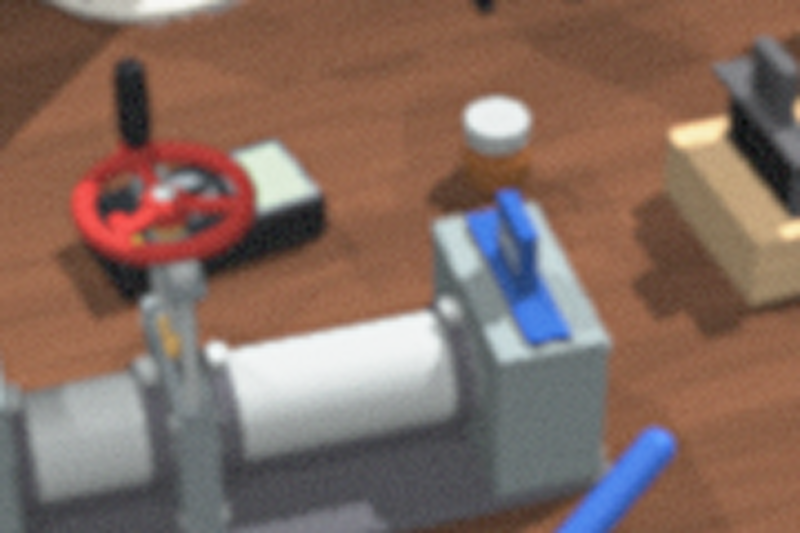

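View pics/side8.png

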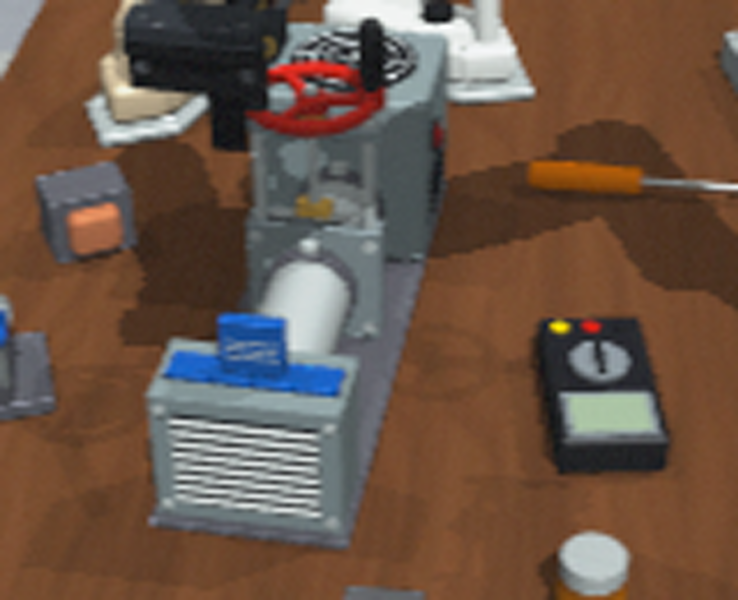

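The filter is home: its cap lies flat on the housing in both views. Next I'll view the wheel from outside.

```bash
python3 - <<'E'
from h import *
from workcell import arm
s=arm.observe()
print(move(s,[.64,.0,.37],np.pi/2));print(move(s,[.635,-.15,.37],np.pi/2))
E
```

```text
[-0.0, -0.2, -5.0, -40.6, -49.9, -67.1]
[-0.0, -0.2, -5.0, -48.8, -199.8, -67.0]
```

{"name": "drive_tool", "arguments": {
  "moves": [
    [0,0,-1,-10,-10,-35,40],
    [0,0,-3,-25,-35,-62,40],
    [0,0,-5,-40,-75,-67,40],
    [0,0,-5,-44,-120,-67,40],
    [0,0,-5,-48,-165,-67,40],
    [0,0,-5,-49,-200,-67,40],
    [0,0,-5,-49,-200,-67,40],
    [0,0,-5,-49,-200,-67,40],
    [0,0,-5,-49,-200,-67,40]
  ]
}}

```text
time_s: 12.55
tool_pos: [0.6352, -0.1493, 0.3688]
tcp_rot: [-0.002, -0.0, 1.0, 0.0]
contact_force: [0.2, 0.3, 0.9]
grip_width: 0.0399
```

```bash
python3 snap.py w9
```

```text
12.55 [ 0.6352 -0.1493  0.3688] [-2.4e-03 -3.0e-04  1.0e+00  1.0e-04] 0.01650856685330131
```

View pics/w9.png

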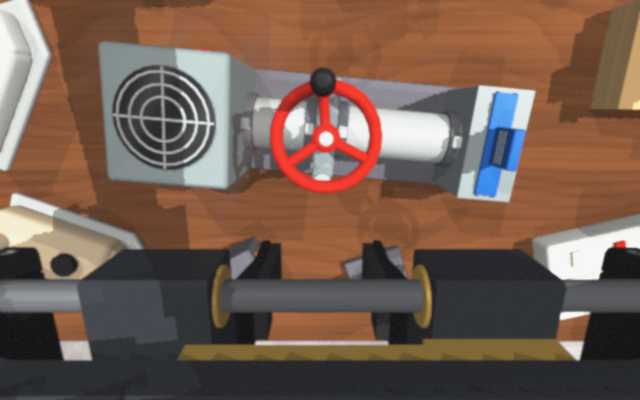

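Hub nut at (326,138), handle at (322,82).

```bash
python3 - <<'E'
from h import *; import pickle
s,c=pickle.load(open("w9.pkl","rb"))
print("hub",ray(c,(326,138),.222)); print("handle",ray(c,(322,82),.27)); print("rim c",ray(c,(326,136),.217))
for p in ([.5425,-.146,.25],[.5425,-.147,.223]): print(proj(c,p))
from workcell import arm
s=arm.observe()
for z in (.32,.236): print(move(s,[.5427,-.147,z],np.pi/2))
E
```

```text
hub [ 0.58622209 -0.14610875  0.222     ]
handle [ 0.54393679 -0.14970568  0.27      ]
rim c [ 0.58491463 -0.14604945  0.217     ]
[[326.89588285  81.83567561]]
[[325.17104004  84.13430842]]
[0.0, -0.2, 0.1, 92.4, 2.1, 49.6]
[0.0, -0.2, 0.1, 92.0, 2.1, 133.6]
```

{"name": "drive_tool", "arguments": {
  "moves": [
    [0,-0.2,0,35,0,15,44],
    [0,-0.2,0,70,0,35,44],
    [0,-0.2,0,92,0,55,44],
    [0,-0.2,0,92,0,65,44],
    [0,-0.2,0,92,0,85,44],
    [0,-0.2,0,92,0,105,44],
    [0,-0.2,0,92,0,122,44],
    [0,-0.2,0,92,0,133,44],
    [0,-0.2,0,92,0,133,44],
    [0,-0.2,0,92,0,133,44]
  ]
}}

```text
time_s: 13.6
tool_pos: [0.5436, -0.1489, 0.2371]
tcp_rot: [0.0, -0.001, 1.0, -0.0]
contact_force: [0.1, -0.4, -0.1]
grip_width: 0.0437
```

```bash
python3 snap.py w10; python3 - <<'E'
from h import *
from workcell import arm
s=arm.observe();print(s["contact_force"],s["grip_width"])
for n,sl in (("scene",(160,250,210,330)),("side",(100,190,250,370))):
    c=arm.read_camera(n); im=c["image"][sl[0]:sl[1],sl[2]:sl[3]][:,:,::-1]
    k=4; cv2.imwrite(f"pics/{n}10.png",cv2.resize(im,None,fx=k,fy=k,interpolation=cv2.INTER_CUBIC))
E
```

```text
13.6 [ 0.5436 -0.1489  0.2371] [ 3.0e-04 -1.1e-03  1.0e+00 -2.0e-04] 0.013661528691491303
[ 0.17943708 -0.32086096 -0.25833835] 0.043893049583104374
```

View pics/w10.png

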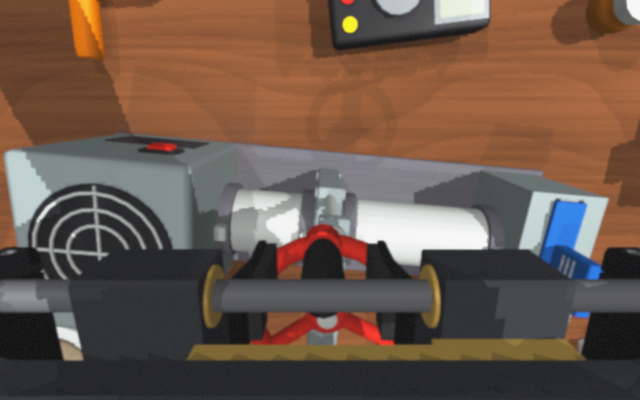

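View pics/scene10.png

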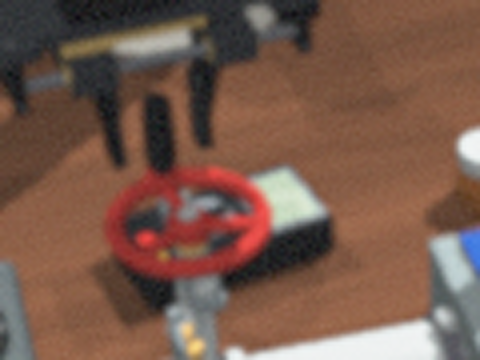

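View pics/side10.png

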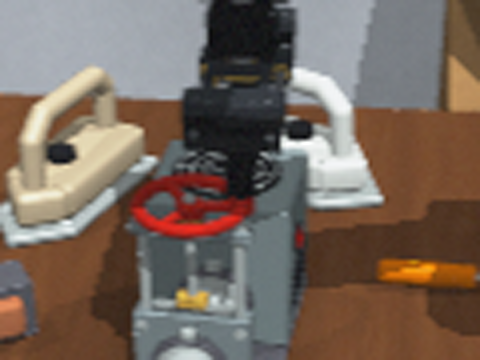

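The handle stands between the fingers. Closing.

{"name": "drive_tool", "arguments": {
  "moves": [
    [0,0,0,0,0,0,0],
    [0,0,0,0,0,0,0],
    [0,0,0,0,0,0,0],
    [0,0,0,0,0,0,0],
    [0,0,0,0,0,0,0],
    [0,0,0,0,0,0,0],
    [0,0,0,0,0,0,0]
  ],
  "squeeze": 30
}}

```text
time_s: 14.45
tool_pos: [0.5435, -0.149, 0.2378]
tcp_rot: [0.001, -0.001, 1.0, -0.0]
contact_force: [-0.9, 2.2, 1.6]
grip_width: 0.0192
```

```bash
cat > circ.py <<'E'
# usage: circ.py cx cy r dphi_deg nrows : rows moving handle by dphi about centre from current TCP
import sys
from h import *
from workcell import arm
cx,cy,r,d,n=map(float,sys.argv[1:6]); n=int(n)
s=arm.observe(); R=R_of(s); p=s["tool_pos"]; a0=np.arctan2(p[1]-cy,p[0]-cx)
print("t",s["time_s"],"phi",round(np.degrees(a0),2),"rad",round(np.hypot(p[0]-cx,p[1]-cy)*1e3,2),"z",p[2],"F",np.round(s["contact_force"],1),"w",s["grip_width"])
rv=(R.inv()*target(np.pi/2)).as_rotvec(degrees=True); print("tiltfix",rv.round(2))
rows=[]
for i in range(1,n+1):
    a=a0+np.radians(d)*i/n; t=np.array([cx+r*np.cos(a),cy+r*np.sin(a),.2365])
    q=R.inv().apply(t-p)*1000; rows.append([0,0,0]+[round(float(v),1) for v in q]+[0])
print(rows)
E
python3 circ.py .5867 -.1457 .044 -90 9
```

```text
t 14.45 phi -175.65 rad 43.34 z 0.23780350001238554 F [-0.9  2.2  1.6] w 0.019218640341939913
tiltfix [-0.    0.11  0.09]
[[0, 0, 0, 0.6, 7.6, 1.3, 0], [0, 0, 0, -0.9, 15.2, 1.3, 0], [0, 0, 0, -3.6, 22.3, 1.3, 0], [0, 0, 0, -7.5, 28.9, 1.3, 0], [0, 0, 0, -12.5, 34.7, 1.3, 0], [0, 0, 0, -18.4, 39.6, 1.3, 0], [0, 0, 0, -25.1, 43.3, 1.3, 0], [0, 0, 0, -32.4, 45.9, 1.4, 0], [0, 0, 0, -39.9, 47.1, 1.4, 0]]
```

{"name": "drive_tool", "arguments": {
  "moves": [
    [0,0,0,0.6,7.6,1,0],
    [0,0,0,-0.9,15.2,1,0],
    [0,0,0,-3.6,22.3,1,0],
    [0,0,0,-7.5,28.9,1,0],
    [0,0,0,-12.5,34.7,1,0],
    [0,0,0,-18.4,39.6,1,0],
    [0,0,0,-25.1,43.3,1,0],
    [0,0,0,-32.4,45.9,1,0],
    [0,0,0,-39.9,47.1,1,0]
  ]
}}

```text
time_s: 15.35
tool_pos: [0.5831, -0.1017, 0.2377]
tcp_rot: [0.0, -0.001, 1.0, -0.001]
contact_force: [-2.8, -4.4, 7.4]
grip_width: 0.019
```

```bash
python3 circ.py .5867 -.1457 .044 -80 8
```

```text
t 15.35 phi 94.68 rad 44.18 z 0.23768109083696382 F [-2.8 -4.4  7.4] w 0.019031466464045948
tiltfix [-0.06  0.02  0.12]
[[0, 0, 0, -7.7, -0.2, 1.2, 0], [0, 0, 0, -15.2, -1.6, 1.2, 0], [0, 0, 0, -22.4, -4.3, 1.2, 0], [0, 0, 0, -29.0, -8.2, 1.2, 0], [0, 0, 0, -34.9, -13.2, 1.2, 0], [0, 0, 0, -39.7, -19.1, 1.2, 0], [0, 0, 0, -43.5, -25.8, 1.2, 0], [0, 0, 0, -46.1, -33.0, 1.2, 0]]
```

{"name": "drive_tool", "arguments": {
  "moves": [
    [0,0,0,-7.7,-0.5,0,0],
    [0,0,0,-15.2,-1.9,0,0],
    [0,0,0,-22.4,-4.6,0,0],
    [0,0,0,-29.0,-8.5,0,0],
    [0,0,0,-34.9,-13.4,0,0],
    [0,0,0,-39.7,-19.3,0,0],
    [0,0,0,-43.5,-26,0,0],
    [0,0,0,-46.1,-33.2,0,0]
  ]
}}

```text
time_s: 16.15
tool_pos: [0.6295, -0.1328, 0.2377]
tcp_rot: [-0.0, -0.002, 1.0, 0.001]
contact_force: [-2.2, 4.3, 6.1]
grip_width: 0.0191
```

```bash
python3 circ.py .5867 -.1463 .044 -60 8
```

```text
t 16.15 phi 17.55 rad 44.88 z 0.23773688943105833 F [-2.2  4.3  6.1] w 0.01913140830088769
tiltfix [ 0.09 -0.02  0.18]
[[0, 0, 0, -0.5, -5.9, 1.2, 0], [0, 0, 0, -1.1, -11.6, 1.2, 0], [0, 0, 0, -1.0, -17.3, 1.2, 0], [0, 0, 0, -0.1, -23.0, 1.2, 0], [0, 0, 0, 1.5, -28.5, 1.2, 0], [0, 0, 0, 3.9, -33.8, 1.2, 0], [0, 0, 0, 6.8, -38.7, 1.2, 0], [0, 0, 0, 10.5, -43.2, 1.2, 0]]
```

{"name": "drive_tool", "arguments": {
  "moves": [
    [0,0,0,0,-5.9,0,0],
    [0,0,0,-0.3,-11.6,0,0],
    [0,0,0,-0.1,-17.3,0,0],
    [0,0,0,0.6,-23,0,0],
    [0,0,0,2.2,-28.5,0,0],
    [0,0,0,4.4,-33.8,0,0]
  ]
}}

```text
time_s: 16.75
tool_pos: [0.6305, -0.1512, 0.2376]
tcp_rot: [0.007, -0.004, 1.0, 0.013]
contact_force: [5.0, 55.2, 14.2]
grip_width: 0.0193
```

```bash
python3 - <<'E'
from h import *
P=np.array([[.5435,-.149],[.5831,-.1017],[.6295,-.1328]])
from workcell import arm
s=arm.observe(); P=np.r_[P,[s["tool_pos"][:2]]]; print(P[-1])
print(least_squares(lambda c:np.hypot(*(P-c).T)-.044,[.587,-.146]))
E
python3 circ.py .5867 -.1463 .044 -60 8
```

```text
[ 0.63048936 -0.15122325]
     message: `gtol` termination condition is satisfied.
     success: True
      status: 1
         fun: [-1.611e-04 -9.762e-05  1.478e-04 -3.141e-04]
           x: [ 5.872e-01 -1.454e-01]
        cost: 7.798835669671776e-08
         jac: [[ 9.966e-01  8.186e-02]
               [ 9.320e-02 -9.956e-01]
               [-9.583e-01 -2.857e-01]
               [-9.911e-01  1.330e-01]]
        grad: [-6.888e-11 -2.809e-10]
  optimality: 2.808659638415048e-10
 active_mask: [ 0.000e+00  0.000e+00]
        nfev: 4
        njev: 4
t 16.75 phi -6.41 rad 44.07 z 0.2376042131078874 F [ 5.  55.2 14.2] w 0.019348131220129666
tiltfix [1.48 0.76 0.47]
[[0, 0, 0, 1.1, -5.7, 0.9, 0], [0, 0, 0, 2.9, -11.1, 0.8, 0], [0, 0, 0, 5.4, -16.3, 0.6, 0], [0, 0, 0, 8.6, -21.1, 0.4, 0], [0, 0, 0, 12.3, -25.5, 0.3, 0], [0, 0, 0, 16.6, -29.4, 0.1, 0], [0, 0, 0, 21.3, -32.6, -0.0, 0], [0, 0, 0, 26.5, -35.2, -0.2, 0]]
```

The stop is reached: 55 N reaction at phi about -6°. Easing the load to a light press while correcting the tilt.

{"name": "drive_tool", "arguments": {
  "moves": [
    [0.7,0.4,0.2,0,-1,0,0],
    [1.5,0.8,0.5,0,-1,0,0],
    [1.5,0.8,0.5,0,-1,0,0],
    [1.5,0.8,0.5,0,-1,0,0],
    [1.5,0.8,0.5,0,-1,0,0]
  ]
}}

```text
time_s: 17.25
tool_pos: [0.6305, -0.1498, 0.2377]
tcp_rot: [-0.0, 0.0, 1.0, 0.002]
contact_force: [-1.6, 12.0, 7.3]
grip_width: 0.019
```

```bash
python3 circ.py .5872 -.1454 .044 120 12; python3 snap.py w11
```

```text
t 17.25 phi -5.85 rad 43.49 z 0.23769129587477514 F [-1.6 12.   7.3] w 0.01899865307036202
tiltfix [ 0.19 -0.03 -0.  ]
[[0, 0, 0, -0.6, 7.6, 1.2, 0], [0, 0, 0, 0.6, 15.2, 1.2, 0], [0, 0, 0, 3.1, 22.4, 1.3, 0], [0, 0, 0, 6.8, 29.1, 1.3, 0], [0, 0, 0, 11.7, 35.1, 1.3, 0], [0, 0, 0, 17.5, 40.1, 1.3, 0], [0, 0, 0, 24.1, 44.0, 1.4, 0], [0, 0, 0, 31.2, 46.8, 1.4, 0], [0, 0, 0, 38.8, 48.2, 1.4, 0], [0, 0, 0, 46.4, 48.3, 1.4, 0], [0, 0, 0, 54.0, 47.1, 1.4, 0], [0, 0, 0, 61.3, 44.6, 1.4, 0]]
17.25 [ 0.6305 -0.1498  0.2377] [-2.0e-04  0.0e+00  1.0e+00  1.7e-03] 0.0015717348076849022
```

View pics/w11.png

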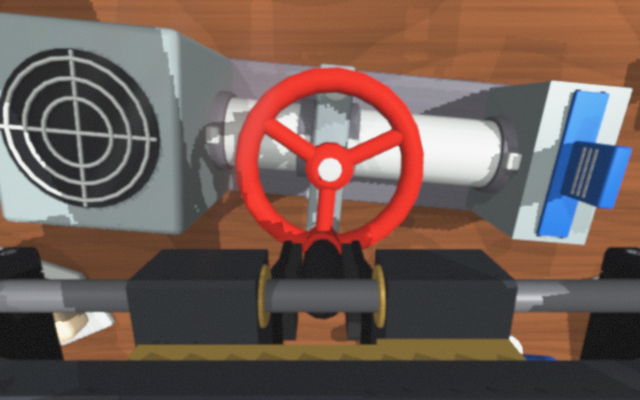

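The stop is at phi ≈ -5.5°, which matches the extractor's x axis at -5.1°. Now opening counter-clockwise, 720° in all.

```bash
sed -i 's/,.2365\])/,p[2]])/' circ.py; python3 circ.py .5872 -.1454 .044 200 18
```

```text
t 17.3 phi -5.83 rad 43.5 z 0.23769188169114833 F [-1.3 12.3  8. ] w 0.01909647539293961
tiltfix [ 0.2  -0.02 -0.  ]
[[0, 0, 0, -0.5, 8.5, 0.0, 0], [0, 0, 0, 1.1, 16.8, 0.1, 0], [0, 0, 0, 4.2, 24.7, 0.1, 0], [0, 0, 0, 8.9, 31.9, 0.1, 0], [0, 0, 0, 14.8, 38.0, 0.1, 0], [0, 0, 0, 21.8, 42.8, 0.2, 0], [0, 0, 0, 29.6, 46.3, 0.2, 0], [0, 0, 0, 38.0, 48.1, 0.2, 0], [0, 0, 0, 46.5, 48.3, 0.2, 0], [0, 0, 0, 54.9, 46.9, 0.2, 0], [0, 0, 0, 62.8, 43.8, 0.2, 0], [0, 0, 0, 70.1, 39.3, 0.2, 0], [0, 0, 0, 76.3, 33.5, 0.1, 0], [0, 0, 0, 81.3, 26.6, 0.1, 0], [0, 0, 0, 84.8, 18.9, 0.1, 0], [0, 0, 0, 86.8, 10.6, 0.1, 0], [0, 0, 0, 87.2, 2.1, 0.0, 0], [0, 0, 0, 85.9, -6.4, 0.0, 0]]
```

{"name": "drive_tool", "arguments": {
  "moves": [
    [0,0,0,-0.5,8.5,0,0],
    [0,0,0,1.1,16.8,0,0],
    [0,0,0,4.2,24.7,0,0],
    [0,0,0,8.9,31.9,0,0],
    [0,0,0,14.8,38,0,0],
    [0,0,0,21.8,42.8,0,0],
    [0,0,0,29.6,46.3,0,0],
    [0,0,0,38,48.1,0,0],
    [0,0,0,46.5,48.3,0,0],
    [0,0,0,54.9,46.9,0,0],
    [0,0,0,62.8,43.8,0,0],
    [0,0,0,70.1,39.3,0,0],
    [0,0,0,76.3,33.5,0,0],
    [0,0,0,81.3,26.6,0,0],
    [0,0,0,84.8,18.9,0,0],
    [0,0,0,86.8,10.6,0,0],
    [0,0,0,87.2,2.1,0,0],
    [0,0,0,85.9,-6.4,0,0]
  ]
}}

```text
time_s: 19.1
tool_pos: [0.5439, -0.1567, 0.2377]
tcp_rot: [-0.001, 0.0, 1.0, 0.002]
contact_force: [0.6, 5.4, 3.8]
grip_width: 0.0196
```

```bash
python3 circ.py .5872 -.1454 .044 200 18
```

```text
t 19.1 phi -165.38 rad 44.73 z 0.23770788181068994 F [0.6 5.4 3.8] w 0.01958566768129917
tiltfix [ 0.23 -0.1  -0.01]
[[0, 0, 0, -3.6, -7.8, -0.0, 0], [0, 0, 0, -8.1, -15.1, -0.1, 0], [0, 0, 0, -13.8, -21.4, -0.1, 0], [0, 0, 0, -20.7, -26.4, -0.1, 0], [0, 0, 0, -28.4, -30.1, -0.2, 0], [0, 0, 0, -36.6, -32.2, -0.2, 0], [0, 0, 0, -45.1, -32.7, -0.2, 0], [0, 0, 0, -53.6, -31.5, -0.2, 0], [0, 0, 0, -61.6, -28.7, -0.2, 0], [0, 0, 0, -69.0, -24.4, -0.2, 0], [0, 0, 0, -75.4, -18.8, -0.2, 0], [0, 0, 0, -80.6, -12.0, -0.2, 0], [0, 0, 0, -84.4, -4.4, -0.2, 0], [0, 0, 0, -86.6, 3.8, -0.1, 0], [0, 0, 0, -87.3, 12.3, -0.1, 0], [0, 0, 0, -86.3, 20.7, -0.1, 0], [0, 0, 0, -83.6, 28.9, -0.0, 0], [0, 0, 0, -79.5, 36.3, 0.0, 0]]
```

{"name": "drive_tool", "arguments": {
  "moves": [
    [0,0,0,-3.6,-7.8,0,0],
    [0,0,0,-8.1,-15.1,0,0],
    [0,0,0,-13.8,-21.4,0,0],
    [0,0,0,-20.7,-26.4,0,0],
    [0,0,0,-28.4,-30.1,0,0],
    [0,0,0,-36.6,-32.2,0,0],
    [0,0,0,-45.1,-32.7,0,0],
    [0,0,0,-53.6,-31.5,0,0],
    [0,0,0,-61.6,-28.7,0,0],
    [0,0,0,-69,-24.4,0,0],
    [0,0,0,-75.4,-18.8,0,0],
    [0,0,0,-80.6,-12,0,0],
    [0,0,0,-84.4,-4.4,0,0],
    [0,0,0,-86.6,3.8,0,0],
    [0,0,0,-87.3,12.3,0,0],
    [0,0,0,-86.3,20.7,0,0],
    [0,0,0,-83.6,28.9,0,0],
    [0,0,0,-79.5,36.3,0,0]
  ]
}}

```text
time_s: 20.9
tool_pos: [0.6231, -0.1209, 0.2377]
tcp_rot: [-0.001, 0.0, 1.0, 0.001]
contact_force: [-1.5, -5.3, 4.0]
grip_width: 0.0192
```

```bash
python3 circ.py .5872 -.1454 .044 200 18
```

```text
t 20.9 phi 34.3 rad 43.49 z 0.23772414865519137 F [-1.5 -5.3  4. ] w 0.019207247180764102
tiltfix [ 0.15 -0.13 -0.04]
[[0, 0, 0, 5.0, 6.8, 0.0, 0], [0, 0, 0, 11.7, 12.2, 0.1, 0], [0, 0, 0, 19.2, 16.2, 0.1, 0], [0, 0, 0, 27.3, 18.6, 0.1, 0], [0, 0, 0, 35.8, 19.5, 0.1, 0], [0, 0, 0, 44.3, 18.7, 0.2, 0], [0, 0, 0, 52.5, 16.2, 0.2, 0], [0, 0, 0, 60.0, 12.3, 0.2, 0], [0, 0, 0, 66.7, 6.9, 0.2, 0], [0, 0, 0, 72.1, 0.4, 0.2, 0], [0, 0, 0, 76.3, -7.0, 0.2, 0], [0, 0, 0, 78.9, -15.1, 0.1, 0], [0, 0, 0, 79.9, -23.6, 0.1, 0], [0, 0, 0, 79.3, -32.1, 0.1, 0], [0, 0, 0, 77.0, -40.3, 0.1, 0], [0, 0, 0, 73.2, -47.9, 0.0, 0], [0, 0, 0, 68.0, -54.7, 0.0, 0], [0, 0, 0, 61.6, -60.3, -0.0, 0]]
```

Cumulative is about 400°. Another 200° next.

{"name": "drive_tool", "arguments": {
  "moves": [
    [0,0,0,5,6.8,0,0],
    [0,0,0,11.7,12.2,0,0],
    [0,0,0,19.2,16.2,0,0],
    [0,0,0,27.3,18.6,0,0],
    [0,0,0,35.8,19.5,0,0],
    [0,0,0,44.3,18.7,0,0],
    [0,0,0,52.5,16.2,0,0],
    [0,0,0,60,12.3,0,0],
    [0,0,0,66.7,6.9,0,0],
    [0,0,0,72.1,0.4,0,0],
    [0,0,0,76.3,-7,0,0],
    [0,0,0,78.9,-15.1,0,0],
    [0,0,0,79.9,-23.6,0,0],
    [0,0,0,79.3,-32.1,0,0],
    [0,0,0,77,-40.3,0,0],
    [0,0,0,73.2,-47.9,0,0],
    [0,0,0,68,-54.7,0,0],
    [0,0,0,61.6,-60.3,0,0]
  ]
}}

```text
time_s: 22.7
tool_pos: [0.5614, -0.1818, 0.2377]
tcp_rot: [-0.002, 0.001, 1.0, 0.001]
contact_force: [-1.2, 6.3, 6.0]
grip_width: 0.0194
```

```bash
python3 circ.py .5872 -.1454 .044 121 12
```

```text
t 22.7 phi -125.3 rad 44.66 z 0.23768021565293945 F [-1.2  6.3  6. ] w 0.019366328272690057
tiltfix [ 0.16 -0.22 -0.06]
[[0, 0, 0, -7.1, -3.4, -0.0, 0], [0, 0, 0, -14.3, -6.0, -0.1, 0], [0, 0, 0, -21.9, -7.4, -0.1, 0], [0, 0, 0, -29.7, -7.4, -0.1, 0], [0, 0, 0, -37.3, -6.0, -0.2, 0], [0, 0, 0, -44.5, -3.3, -0.2, 0], [0, 0, 0, -51.2, 0.6, -0.2, 0], [0, 0, 0, -57.1, 5.6, -0.2, 0], [0, 0, 0, -62.0, 11.6, -0.2, 0], [0, 0, 0, -65.8, 18.3, -0.2, 0], [0, 0, 0, -68.4, 25.6, -0.2, 0], [0, 0, 0, -69.6, 33.2, -0.2, 0]]
```

{"name": "drive_tool", "arguments": {
  "moves": [
    [0,0,0,-7.1,-3.4,0,0],
    [0,0,0,-14.3,-6,0,0],
    [0,0,0,-21.9,-7.4,0,0],
    [0,0,0,-29.7,-7.4,0,0],
    [0,0,0,-37.3,-6,0,0],
    [0,0,0,-44.5,-3.3,0,0],
    [0,0,0,-51.2,0.6,0,0],
    [0,0,0,-57.1,5.6,0,0],
    [0,0,0,-62,11.6,0,0],
    [0,0,0,-65.8,18.3,0,0],
    [0,0,0,-68.4,25.6,0,0],
    [0,0,0,-69.5,32.6,0,0],
    [0,0,0,-69.5,32.6,0,0],
    [0,0,0,-69.5,32.6,0,0],
    [0,0,0,-69.5,32.6,0,0],
    [0,0,0,-69.5,32.6,0,0]
  ]
}}

```text
time_s: 24.3
tool_pos: [0.6303, -0.1507, 0.2377]
tcp_rot: [-0.003, 0.001, 1.0, 0.0]
contact_force: [-2.8, 0.1, 6.4]
grip_width: 0.0194
```

```bash
python3 circ.py .5872 -.1454 .044 1 1; python3 snap.py w12; python3 - <<'E'
from h import *
from workcell import arm
ims=[]
for n in ("scene","side"):
    c=arm.read_camera(n); cv2.imwrite(f"pics/{n}12.png",c["image"][:,:,::-1])
E
```

```text
t 24.3 phi -7.02 rad 43.47 z 0.23771214718555767 F [-2.8  0.1  6.4] w 0.01936358968481569
tiltfix [ 0.05 -0.35 -0.08]
[[0, 0, 0, -0.6, 0.7, -0.0, 0]]
24.3 [ 0.6303 -0.1507  0.2377] [-3.1e-03  7.0e-04  1.0e+00  5.0e-04] 0.001106631845943899
```

View pics/w12.png

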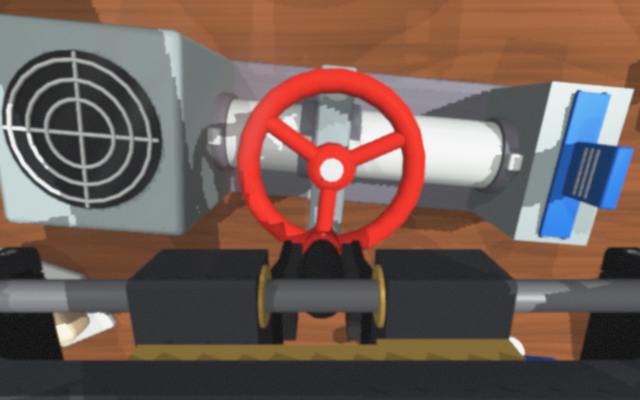

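View pics/scene12.png

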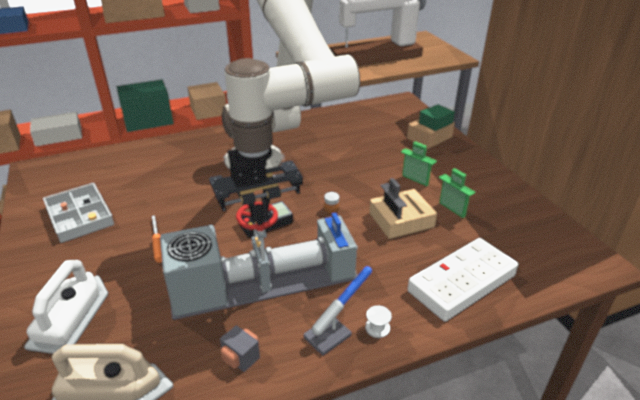

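View pics/side12.png

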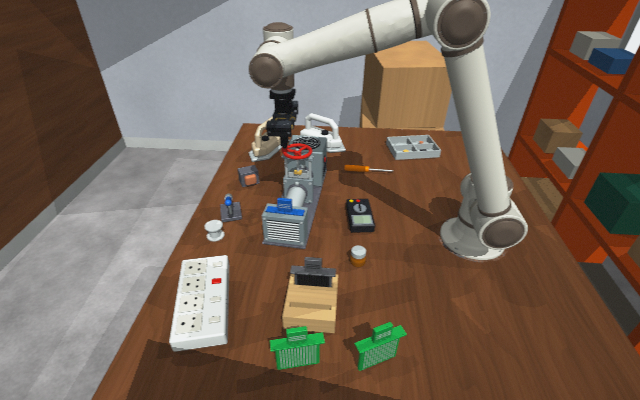

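The wheel picture matches the one taken at the stop, and the measured angle is about 1.2° short of exactly two turns; the limit is 11°. The filter is home, and the other items have not moved in the overview images. Handing in.

```bash
python3 - <<'E'
from workcell import arm
print(arm.job_done()); s=arm.observe(); print(s["time_s"],s["tool_pos"],s["contact_force"],s["grip_width"])
E
```

```text
the job is handed in; nothing more can be done
None
the job is handed in; nothing more can be done
```

The new filter is fully home in the slot. The valve was closed to its stop and backed off two turns, and the gripper is still holding the black handle. I handed the job in at about 24 s of the 72 s allowed; no verdict was reported.

- **Filter:** it met contact with the tool at 124.5 mm, where 124 mm was expected. After letting go, the cap lay flat on the housing in the scene, side and wrist views.
- **Valve closed:** the wheel hit its stop with the handle at about -6°. The contact force peaked at 55 N at the wrist, higher than I had meant, and tilted the tool about 1.5° before I eased off. The 40 N limit applies to the arm and the gripper's body; this force came through the fingers.
- **Two turns open:** the handle was carried about 719° counter-clockwise, by the measured tool angle. That is roughly 1.2° short of exact, with 11° allowed. The wheel spokes sit almost as they did in the picture taken at the stop.
- **Grip:** the squeeze was set to 30 N, the fingers are 19.4 mm apart on the handle, and the arm was at rest. The grasp point is about 7 mm above the handle's middle, within the limit. I did not measure the grip force on the handle itself.
- **Left alone:** the carbon filter, multimeter, jar and screwdriver look unmoved in the last overview pictures. I checked these by eye only.

One disagreement: the scene and side cameras differed by up to about 10 mm on the slot's position along y. I relied on the wrist camera for the fit, and the filter went in with no noticeable resistance.

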